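Lamp-check the sample bottles in the sliding hood

ROBOT

A 6-joint arm with a two-finger parallel gripper is mounted at the origin on the work surface. World frame = base frame: x ahead of the robot, y to its left, z up, the work surface at z = 0. Lengths are in m, angles in rad, forces in N, time in s.
With the tool pointing down it reaches from about 0.25 to 0.775 m from the base axis. Payload 4 kg.
Tool frame: the origin (TCP) lies midway between the tips of the shut fingers; the grasp point (between the pads) lies 19 mm behind it; z points along the fingers, y is the line along which they close (so a half turn about z gives the same grasp; the last joint's range is limited). The gripper opens to 94 mm and grips with 3 to 60 N. Pads are 16 mm wide; open, the fingers measure 119 mm over their backs; the gripper's body (75 mm by 177 mm) begins 78 mm behind the grasp point.
Start: joints at [-1.37, 0.087, 1.371, -0, 1.684, -0.103], TCP at [0.165, -0.525, 0.206] pointing down, gripper open.
Joint ranges: [-3.1, 3.1], [-0.76, 2.03], [0.27, 2.55], [-1.08, 4.22], [0.17, 2.65], [-2.57, 2.57]. Speed limits (rad/s): [2.79, 2.79, 3.14, 3.14, 3.14, 3.14].

INTERFACE

Orientations are given as [roll, pitch, yaw] about the fixed x, y, z axes, in that order (R = Rz(yaw) Ry(pitch) Rx(roll)).
In Python, from bench import get_obs, snapshot, close_job gives the robot as it stands. The module is installed in compiled form; this text tells all that it offers.
- The arm moves only by the tool drive_tool, never from a script. Its argument "commands" is a list of rows, each a list of 6 numbers: the shift along the tool's x, y, z in units of 0.04 m (1.0 is 0.04 m), then the turn, a rotation vector about the tool's x, y, z in units of 0.1 rad (1.0 is 0.1 rad). In form: [[dx, dy, dz, wx, wy, wz], ...]. A call has 1 to 20 rows; each row shifts and turns the commanded pose from where the row before left it, along the tool's axes as they then stand; what a row does not reach is not made up. A row lasts 1/8 s, in which the tool goes at most 62.5 mm and 10.7 degrees, less where a joint would pass 70% of its speed; a pose out of reach is approached as far as the arm can. A call with a number of a shift or a turn outside -1 to 1 is refused whole. A call with a gripper value outside its range is refused whole. "gripper" is the closure, from 0 (fully open) to 1 (shut), set as the call begins (left out, the last holds). The fingers move at their own pace and stop on an object; the grip force is fixed at half the most. Time passes only in rows, so rows that do not move let the fingers close. It gives the time, the measured TCP pose, the force, the opening and the grip force at its end, in the units of the state.
- get_obs(): the state, without advancing time (a new reading comes with each control period).
- snapshot(name): name is "scene" or "top" or "wrist"; returns a dict with "image" (384x512x3 uint8, blue, green, red), "range_z" (384x512 float32, m along the optical axis (not along the pixel's ray), 0 where there is no reading), "fx", "fy", "cx", "cy" (pixels), "k1" (the pictures are not rectified: a ray, as slopes to the right and down, at radius r is drawn at 1 + k1 r^2 times it, then the intrinsics apply), "rvec" (rotation vector, rad) and "tvec" (3), from world to camera coordinates, as OpenCV has them. Camera axes: x right, y down, z forward; pixel columns grow to the right and rows downward; lengths in m; the calibration is good to about 2 mm. A picture is of the moment at which its call begins.
- close_job(): hands the job in; it is judged then, once.
The state is a dict: "time": time; "joint_positions": joint angles; "qvel": joint speeds; "joint_torque": joint torques, N m; "tool_pos": TCP position; "ee_rot": TCP orientation; "wrist_force": force on the tool from outside, world axes, zero at the start; "wrist_torque": the same for the moment, N m; "width": finger opening in m; "finger_force": force on a finger pad.
Only numpy, scipy, OpenCV 4.12 (cv2) and the standard library are available. Lean on these libraries where they do the work, as an engineer would, in place of code of your own. Each camera call takes 0.05 s, during which the arm holds its last target. There are 200 camera calls.

TASK

Draw the hood's shuttle all the way out, stand every orange-capped sample bottle from the green mat upright on it, and slide it slowly (never faster than 20 cm/s) by its handle fully home under the hood. Hold the red lamp button down for about two seconds, draw the shuttle all the way out again just as slowly, and stand all the bottles upright in the yellow tray, leaving the shuttle out and everything else on the bench where it is. The bottles are thin glass: hold them very lightly, about 8 N of grip and never more than 12 N a finger, and do not press them down.

Things in the scene. Friction and masses are not known exactly. Their poses are not given: they have to be found in the camera images.
- hood: fixed blue hood with a clear roof at the far end of an aluminium slide 355 x 172 mm; origin on the bench under the centre of the fully drawn-out shuttle, x axis = direction in which the shuttle goes in. The hood covers x from 90 to 268 mm, y +-88 mm; roof underside 98 mm and top 106 mm above the bench, with a white lamp box up to 128 mm high at x 228 to 262 mm; closed at the sides and far end, open towards the robot
- shuttle (a joint): travel of the shuttle in m: 0 = fully drawn out, 0.165 = fully home under the hood (hard stops at both); it slides with about 2 N of friction and stays where it is left
- shuttle_floor (a point): centre of the grey shuttle's floor, on its upper face, 12 mm above the bench; axes as the hood's. The floor is flat, 128 x 146 mm inside a rim that stands 5 mm above it. With 12 mm to spare under the roof, the bottles pass under it standing
- shuttle_handle (a point): centre of the shuttle's black grip bar, 110 mm above the bench, 150 mm to the robot's side (-x) of the shuttle's centre; the bar is 16 mm thick (x), 70 mm long (y), 24 mm high, on one thin post 22 mm wide; it always stays outside the hood, 70 mm clear of the roof edge when home
- mat: fixed green mat 230 x 230 x 3 mm on which the bottles start; origin under its centre
- tray: fixed yellow tray 220 x 220 mm, walls 5 mm thick and 18 mm high; origin under its centre
- tray_in (a point): centre of the tray's inner floor (upper face), inside 210 x 210 mm, its sides always along the world x and y axes
- lamp_button (a joint): travel of the red lamp button in m: 0 = up, 0.006 = fully down, springs back; fully down takes 5 N
- lamp_button_top (a point): centre of the red button's top face (32 mm wide, pressed straight down), on a grey housing
- bottle0: squat amber glass sample bottle with orange cap, about 85 g, low centre of mass: body 44 mm diameter up to 38 mm, cap 30 mm diameter from 44 to 74 mm (top), fixed tight; origin at the centre of its underside, z up. Two or three of the four bottles are present, None if absent
- bottle1: squat amber glass sample bottle with orange cap, about 85 g, low centre of mass: body 44 mm diameter up to 38 mm, cap 30 mm diameter from 44 to 74 mm (top), fixed tight; origin at the centre of its underside, z up. Two or three of the four bottles are present, None if absent
- bottle2: squat amber glass sample bottle with orange cap, about 85 g, low centre of mass: body 44 mm diameter up to 38 mm, cap 30 mm diameter from 44 to 74 mm (top), fixed tight; origin at the centre of its underside, z up. Two or three of the four bottles are present, None if absent
- bottle3: squat amber glass sample bottle with orange cap, about 85 g, low centre of mass: body 44 mm diameter up to 38 mm, cap 30 mm diameter from 44 to 74 mm (top), fixed tight; origin at the centre of its underside, z up. Two or three of the four bottles are present, None if absent
- beaker: clear glass beaker, 70 mm wide, 85 mm tall, origin at the centre of its underside (leave alone)
- wash_bottle: white plastic bottle with a red cap, 64 mm wide, 150 mm tall, origin at the centre of its underside (leave alone)
- bung: red-brown rubber bung, 48 mm wide, 32 mm tall, origin at the centre of its underside (leave alone)
- dish: shallow glass dish, 84 mm wide, 16 mm tall, origin at the centre of its underside (leave alone)
- timer: white bench timer, 60 x 70 mm, 28 mm tall, origin at the centre of its underside; NOT the lamp button (leave alone)
- clamp: blue clamp boss with a steel screw, about 95 x 34 mm, 34 mm tall, origin under its blue block (leave alone)
- screwdriver: black-handled screwdriver about 170 mm long lying on the bench, origin at the middle of its underside (leave alone)
Not all that is in view belongs to the job. Leave any pink look-alike of the bottle1 alone. Leave any pink look-alike of the bottle0 alone.

How it is judged:
On the way, in this order (a step that is already met when the one before it is completed fails the run):
1. the shuttle is fully out with every bottle standing on it, let go (value of joint shuttle below 0.012 m and z of bottle0 in the frame of shuttle_floor between -0.004 and 0.004 m and angle between each of bottle0, bottle1, bottle2, bottle3's own z axis and vertical below 0.15 rad and x of bottle0 in the frame of shuttle_floor between -0.055 and 0.055 m and y of bottle0 in the frame of shuttle_floor between -0.065 and 0.065 m and z of bottle1 in the frame of shuttle_floor between -0.004 and 0.004 m and x of bottle1 in the frame of shuttle_floor between -0.055 and 0.055 m and y of bottle1 in the frame of shuttle_floor between -0.065 and 0.065 m and z of bottle2 in the frame of shuttle_floor between -0.004 and 0.004 m and x of bottle2 in the frame of shuttle_floor between -0.055 and 0.055 m and y of bottle2 in the frame of shuttle_floor between -0.065 and 0.065 m and z of bottle3 in the frame of shuttle_floor between -0.004 and 0.004 m and x of bottle3 in the frame of shuttle_floor between -0.055 and 0.055 m and y of bottle3 in the frame of shuttle_floor between -0.065 and 0.065 m and contact force between the fingers and bottle0 below 0.3 N and contact force between the fingers and bottle1 below 0.3 N and contact force between the fingers and bottle2 below 0.3 N and contact force between the fingers and bottle3 below 0.3 N), for 0.2 s.
2. the shuttle is fully home under the hood with every bottle standing on it (value of joint shuttle above 0.158 m and z of bottle0 in the frame of shuttle_floor between -0.004 and 0.004 m and angle between each of bottle0, bottle1, bottle2, bottle3's own z axis and vertical below 0.15 rad and x of bottle0 in the frame of shuttle_floor between -0.055 and 0.055 m and y of bottle0 in the frame of shuttle_floor between -0.065 and 0.065 m and z of bottle1 in the frame of shuttle_floor between -0.004 and 0.004 m and x of bottle1 in the frame of shuttle_floor between -0.055 and 0.055 m and y of bottle1 in the frame of shuttle_floor between -0.065 and 0.065 m and z of bottle2 in the frame of shuttle_floor between -0.004 and 0.004 m and x of bottle2 in the frame of shuttle_floor between -0.055 and 0.055 m and y of bottle2 in the frame of shuttle_floor between -0.065 and 0.065 m and z of bottle3 in the frame of shuttle_floor between -0.004 and 0.004 m and x of bottle3 in the frame of shuttle_floor between -0.055 and 0.055 m and y of bottle3 in the frame of shuttle_floor between -0.065 and 0.065 m), for 0.2 s.
3. the lamp button is held down for 1.5 s with the loaded shuttle home (all of step 2 and value of joint lamp_button above 0.004 m), for 1.5 s.
4. the shuttle is fully out again (value of joint shuttle below 0.012 m), for 0.2 s.
At the end, for the whole second after the job is handed in: every bottle stands upright (within 0.15 rad), at rest and let go, on the floor of the yellow tray; the shuttle is within 12 mm of fully out; the button is up (value of joint shuttle below 0.012 m and value of joint lamp_button below 0.002 m and z of bottle0 in the frame of tray_in between -0.004 and 0.004 m and angle between each of bottle0, bottle1, bottle2, bottle3's own z axis and vertical below 0.15 rad and x of bottle0 in the frame of tray_in between -0.1 and 0.1 m and y of bottle0 in the frame of tray_in between -0.1 and 0.1 m and linear speed of each of bottle0, bottle1, bottle2, bottle3 below 0.02 m/s and z of bottle1 in the frame of tray_in between -0.004 and 0.004 m and x of bottle1 in the frame of tray_in between -0.1 and 0.1 m and y of bottle1 in the frame of tray_in between -0.1 and 0.1 m and z of bottle2 in the frame of tray_in between -0.004 and 0.004 m and x of bottle2 in the frame of tray_in between -0.1 and 0.1 m and y of bottle2 in the frame of tray_in between -0.1 and 0.1 m and z of bottle3 in the frame of tray_in between -0.004 and 0.004 m and x of bottle3 in the frame of tray_in between -0.1 and 0.1 m and y of bottle3 in the frame of tray_in between -0.1 and 0.1 m and contact force between the fingers and bottle0 below 0.3 N and contact force between the fingers and bottle1 below 0.3 N and contact force between the fingers and bottle2 below 0.3 N and contact force between the fingers and bottle3 below 0.3 N); the robot touches nothing.
It fails at once if a glass bottle is squeezed or pressed with more than 12 N a finger (26 N in all with both fingers) (contact force between the fingers and bottle0 above 26 N or contact force between the fingers and bottle1 above 26 N or contact force between the fingers and bottle2 above 26 N or contact force between the fingers and bottle3 above 26 N).
It fails at once if the shuttle is moved faster than 0.25 m/s (velocity of joint shuttle above 0.25 m/s or velocity of joint shuttle below -0.25 m/s).
It fails at once if a bystander is pushed more than 50 mm aside (distance of any of beaker, wash_bottle, bung, dish, timer, clamp, screwdriver from where it was at the start of the episode above 0.05 m).
Of bottle0, bottle1, bottle2, bottle3 only 2 to 3 are there at a start; the rules pass over those that are not, and their reading is None.
At some moment in a run one of bottle0, bottle1, bottle2, bottle3 may be knocked a few centimetres aside while the robot is not near it.
It also fails if it takes over 210 s, if anything falls off the work surface, if the arm or the gripper's body presses on something with over 40 N, if the wrist force passes 120 N, or if a joint passes its speed limit or range.

## Working session

There is one attempt and no reset: what is moved stays moved. The work goes in short steps, Python scripts to look and compute and a tool call to move; the robot and the scene stay as the last step left them, time stands still between calls to the robot, and variables do not carry over. Pictures are saved under pics/ and viewed, at most 14 in all, crops included, and the job is handed in when it is done.

Besides the shell and the picture viewer there is one more tool, called after "Emit:" as a command line: name --pt "numbers of a row" for each row, then --argument value for the rest. drive_tool: Moves the arm, as the interface text tells. Its arguments: {"type":"object","properties":{"commands":{"type":"array"},"gripper":{"type":"number"}},"required":["commands"]}

```bash
mkdir -p pics; cat > h.py <<'E'
import numpy as np, cv2, json
from bench import get_obs, snapshot, close_job
def snap(n,f=None):
    s=snapshot(n)
    if f: cv2.imwrite('pics/'+f,s['image'])
    return s
def ray(s,u,v):
    d=np.array([(u-s['cx'])/s['fx'],(v-s['cy'])/s['fy']]); q=d.copy()
    for _ in range(20): q=d/(1+s['k1']*(q@q))
    R=cv2.Rodrigues(np.array(s['rvec'],float))[0]; t=np.array(s['tvec'],float).ravel()
    return -R.T@t, R.T@np.array([q[0],q[1],1.])   # origin, dir with unit optical z
def plane(s,u,v,z):
    o,d=ray(s,u,v); return o+d*(z-o[2])/d[2]
def depth(s,u,v):
    o,d=ray(s,u,v); return o+d*s['range_z'][int(v),int(u)]
def proj(s,p):
    R=cv2.Rodrigues(np.array(s['rvec'],float))[0]; c=R@np.array(p)+np.array(s['tvec'],float).ravel()
    q=c[:2]/c[2]; q=q*(1+s['k1']*(q@q)); return q[0]*s['fx']+s['cx'],q[1]*s['fy']+s['cy']
def blobs(s,lo,hi,amin=30):
    m=cv2.inRange(cv2.cvtColor(s['image'],cv2.COLOR_BGR2HSV),np.array(lo),np.array(hi))
    n,l,st,c=cv2.connectedComponentsWithStats(m)
    return [(c[i],st[i]) for i in range(1,n) if st[i][4]>=amin],m,l
E
python3 - <<'E'
from h import *
for n in('scene','top','wrist'):
    s=snap(n,n+'0.png'); print(n,s['fx'],s['cx'],s['cy'],s['k1'],ray(s,256,192))
o=get_obs(); print(o)
E
```

```text
scene 449.54550027882516 260.70536926364264 188.8292694753761 -0.03572273117562564 (array([1.26154829, 0.09017007, 1.0599452 ]), array([-0.62284947, -0.09984896, -0.77604641]))
top 458.5173054232217 247.542184516336 184.3821138193216 -0.1362181875845288 (array([0.23514904, 0.00678678, 1.677597  ]), array([ 0.14493165, -0.02732323, -0.98937589]))
wrist 270.80446421068245 257.419275832537 188.73520996892333 -0.027868835437050415 (array([ 0.22792986, -0.50350616,  0.38383518]), array([-0.2332149 , -0.06599365, -0.97027237]))
{'time': 0.15, 'joint_positions': array([-1.37016945e+00,  8.77945126e-02,  1.37189292e+00, -3.82511620e-06,
        1.68358390e+00, -1.03096150e-01]), 'qvel': array([ 0.00021441, -0.00153827, -0.00421493,  0.00042967, -0.00015927,
        0.00120398]), 'joint_torque': array([ 2.02499228e-03, -3.40641582e+01, -3.02793360e+01,  7.17887376e-02,
        3.04520270e-02, -1.22429647e-04]), 'tool_pos': array([ 0.16440467, -0.52442002,  0.20457517]), 'ee_rot': array([-3.13992250e+00, -1.68976735e-04,  3.03722463e-01]), 'wrist_force': array([-0.10443166, -0.46801622, -0.02207261]), 'wrist_torque': array([-0.02883651, -0.01255601,  0.0334067 ]), 'finger_force': 0.0, 'width': 0.0938431585805289}
```

View pics/top0.png

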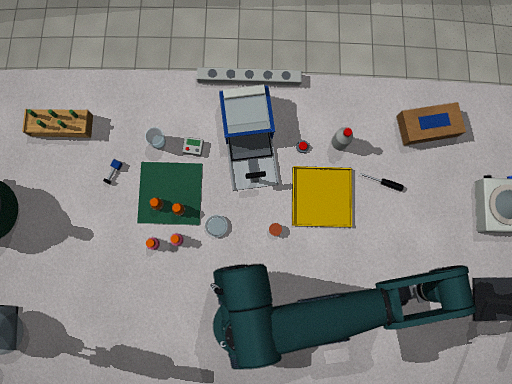

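View pics/scene0.png

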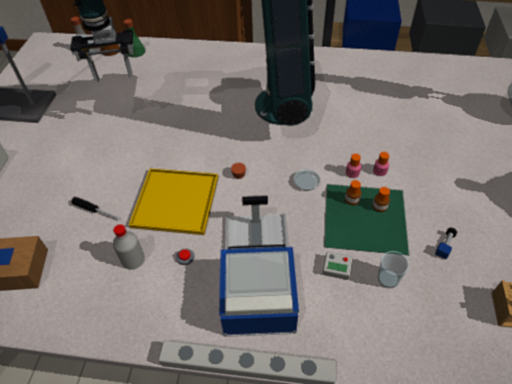

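```bash
python3 - <<'E'
from h import *
for n in('top','scene'):
    s=snap(n); print(n)
    for name,lo,hi,z in(('orange',(5,180,120),(17,255,255),.077),('red',(0,150,90),(4,255,255),.0),('black',(0,0,0),(179,90,45),.122)):
        for c,st in blobs(s,lo,hi,12)[0]:
            if st[4]>900: continue
            d=depth(s,*c); p=plane(s,*c,z if z else d[2]); 
            if name=='black' and not(0.2<p[0]<.8 and abs(p[1])<.5): continue
            print(name,c.round(1),st[2:],'depth',d.round(3),'plane',p.round(4))
s=snap('top')
for name,lo,hi,z in(('mat',(70,100,20),(95,255,140),.003),('tray',(22,150,100),(32,255,255),.018),('blue',(105,140,60),(125,255,255),.106)):
    b,m,l=blobs(s,lo,hi,150)
    for c,st in b:
        i=np.argwhere(l==[k for k in range(1,l.max()+1) if (l==k).sum()==st[4] ][0])[:,::-1].astype(np.float32)
        bx=cv2.boxPoints(cv2.minAreaRect(i)); q=np.array([plane(s,*x,z) for x in bx]); print(name,c.round(1),st,'\n',q.round(3)[:,:2],q.mean(0).round(4),depth(s,*c).round(3))
img=s['image'][70:200,200:330]; cv2.imwrite('pics/c1.png',cv2.resize(img,(780,600) if 0 else (600,600),interpolation=cv2.INTER_CUBIC))
E
```

```text
top
orange [153.7 201.7] [ 8  8 55] depth [0.426 0.324 0.069] plane [0.4248 0.3226 0.077 ]
orange [175.8 207.2] [ 9  9 57] depth [0.407 0.242 0.083] plane [0.4075 0.2432 0.077 ]
orange [275.1 228.8] [ 13  12 106] depth [ 0.344 -0.11   0.035] plane [ 0.3415 -0.1071  0.077 ]
orange [174.4 238.5] [ 8  8 51] depth [0.298 0.242 0.079] plane [0.2981 0.2426 0.077 ]
orange [149.5 242.5] [ 8  8 52] depth [0.281 0.329 0.081] plane [0.2812 0.3294 0.077 ]
red [347.5 131.5] [ 8  8 51] depth [ 0.68  -0.348  0.153] plane [ 0.6797 -0.3484  0.1528]
red [302.5 145.4] [ 8  8 47] depth [ 0.656 -0.207  0.028] plane [ 0.6562 -0.2074  0.0285]
black [259.8 139.9] [ 23  16 110] depth [ 0.675 -0.049  0.017] plane [ 0.6475 -0.0452  0.122 ]
black [244.  142.3] [19 15 84] depth [0.666 0.01  0.012] plane [0.637 0.01  0.122]
black [232. 141.] [ 9  9 26] depth [0.671 0.055 0.005] plane [0.6405 0.0517 0.122 ]
black [269.5 149.5] [ 8 17 34] depth [ 0.639 -0.086  0.021] plane [ 0.6141 -0.0799  0.122 ]
black [230.4 148.2] [ 4 13 24] depth [0.64  0.06  0.019] plane [0.6145 0.0565 0.122 ]
black [259.  156.5] [10  3 12] d
[... 1934 characters left out ...]
0.923]] [0.3844 0.8994 0.003 ] [0.37  0.847 0.112]
mat [320. 313.] [  214   265   262   104 11444] 
 [[ 0.191  0.129]
 [ 0.311 -0.848]
 [-0.067 -0.887]
 [-0.166  0.079]] [ 0.0672 -0.3816  0.003 ] [ 0.115 -0.176  0.612]
tray [322.2 197.1] [ 292  166   60   61 3399] 
 [[ 0.361 -0.17 ]
 [ 0.58  -0.174]
 [ 0.58  -0.398]
 [ 0.36  -0.389]] [ 0.4702 -0.2827  0.018 ] [ 0.468 -0.285  0.006]
blue [247.3 118.4] [220  86  55  52 461] 
 [[ 0.829  0.106]
 [ 0.858 -0.075]
 [ 0.686 -0.097]
 [ 0.658  0.08 ]] [0.7578 0.0034 0.106 ] [0.728 0.    0.112]
blue [433.9 120.6] [419 113  31  16 364] 
 [[ 0.759 -0.625]
 [ 0.783 -0.74 ]
 [ 0.736 -0.745]
 [ 0.713 -0.63 ]] [ 0.7477 -0.6853  0.106 ] [ 0.76  -0.701  0.068]
```

View pics/c1.png

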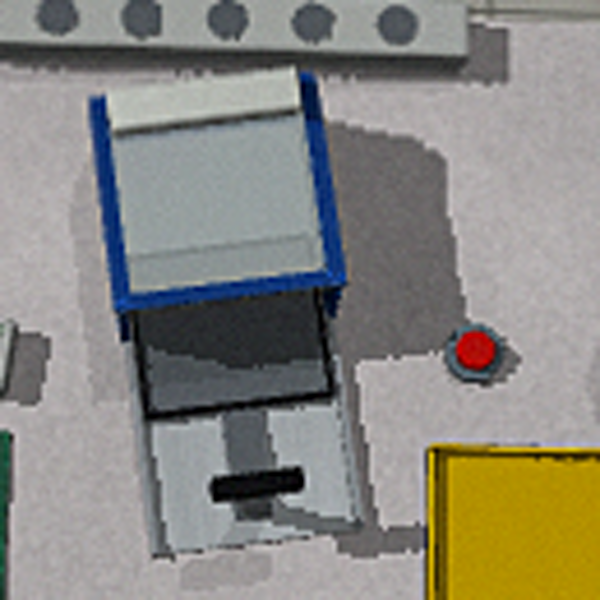

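Emit:
drive_tool --pt "0 0 0 0 0 -0.95" --pt "0 0 0 0 0 -0.95" --pt "0 0 0 0 0 -0.95" --pt "0 0 0 0 0 -0.95" --pt "0 0 0 0 0 -0.95" --pt "0 0 0 0 0 -0.95" --pt "0 0 0 0 0 -0.95" --pt "0 0 0 0 0 -0.95" --pt "0 0 0 0 0 -0.95" --pt "0 0 0 0 0 -0.95" --pt "0 0 0 0 0 -0.95" --pt "0 0 0 0 0 -0.95" --pt "0 0 0 0 0 -0.95" --pt "0 0 0 0 0 -0.95" --pt "0 0 0 0 0 -0.95" --pt "0 0 0 0 0 0"

```text
time: 2.3
tool_pos: [0.1645, -0.5248, 0.2054]
ee_rot: [-3.142, -0.0, 1.728]
wrist_force: [0.3, 0.1, 0.5]
width: 0.0939
finger_force: 0.0
```

Emit:
drive_tool --pt "0.8 0.7 0 0 0 0" --pt "0.8 0.7 0 0 0 0" --pt "0.8 0.7 0 0 0 0" --pt "0.8 0.7 0 0 0 0" --pt "0.8 0.7 0 0 0 0" --pt "0.8 0.7 0 0 0 0" --pt "0.8 0.7 0 0 0 0" --pt "0.8 0.7 0 0 0 0" --pt "0.8 0.7 0 0 0 0" --pt "0.8 0.7 0 0 0 0" --pt "0.8 0.7 0 0 0 0" --pt "0.8 0.7 0 0 0 0" --pt "0.8 0.7 0 0 0 0" --pt "0 0 0 0 0 0" --pt "0 0 0 0 0 0"

```text
time: 4.18
tool_pos: [0.4583, -0.057, 0.2054]
ee_rot: [-3.141, 0.001, 1.728]
wrist_force: [0.1, -0.7, 0.2]
width: 0.0942
finger_force: 0.0
```

```bash
cat >> h.py <<'E'
from scipy.spatial.transform import Rotation as Ro
TH=0.155; O=np.array([.581,-.0242])
def hood(p): p=np.array(p)[:2]-O; c,s=np.cos(TH),np.sin(TH); return np.array([c*p[0]+s*p[1],-s*p[0]+c*p[1]])
def world(h): c,s=np.cos(TH),np.sin(TH); return O+[c*h[0]-s*h[1],s*h[0]+c*h[1]]
def go(x,y,z,yaw=np.pi/2+TH):
    o=get_obs(); R=Ro.from_euler('xyz',o['ee_rot']); G=Ro.from_euler('xyz',[np.pi,0,yaw])
    d=np.array([x,y,z])-o['tool_pos']
    print('t',round(o['time'],2),'tcp',o['tool_pos'].round(4),o['ee_rot'].round(4),'w',round(o['width'],4))
    print('go: shift units',(R.inv().apply(d)/.04).round(2),'turn',((R.inv()*G).as_rotvec()/.1).round(2))
E
python3 - <<'E'
from h import *
s=snap('wrist','w1.png'); go(.527,-.031,.2)
s=snap('top')
b,m,l=blobs(s,(0,0,0),(179,90,45),12)
E
```

```text
t 4.22 tcp [ 0.4582 -0.0574  0.2054] [-3.1412e+00  5.0000e-04  1.7274e+00] w 0.0944
go: shift units [0.38 1.8  0.14] turn [-0.    0.01  0.02]
```

View pics/w1.png

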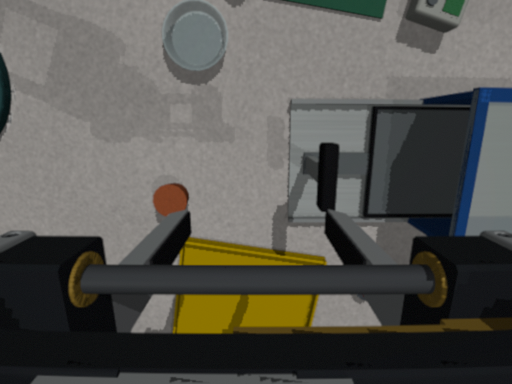

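```bash
python3 - <<'E'
from h import *
s=snap('wrist')
b,m,l=blobs(s,(0,0,0),(179,120,45),100)
for c,st in b:
    p=plane(s,*c,.122)
    if abs(st[0]-318)<15 and st[4]<3000:
        k=l[int(c[1]),int(c[0])]; i=np.argwhere(l==k)[:,::-1].astype(np.float32); bx=cv2.minAreaRect(i); print(st,bx)
        q=np.array([plane(s,*x,.122) for x in cv2.boxPoints(bx)]); print(q.round(4),q.mean(0),hood(q.mean(0)),depth(s,*c))
for u,v in((290,101),(290,219),(470,100)):
    print(u,v,depth(s,u,v).round(3),hood(plane(s,u,v,.012)).round(3))
E
```

```text
290 101 [0.487 0.047 0.   ] [-0.084  0.084]
290 219 [ 0.515 -0.115  0.013] [-0.079 -0.08 ]
470 100 [0.684 0.075 0.066] [0.158 0.087]
```

```bash
python3 - <<'E'
from h import *
s=snap('wrist')
g=s['image'].max(2)[130:222,310:346]; m=(g<40)
ys,xs=np.nonzero(m); print(xs.min()+310,xs.max()+310,ys.min()+130,ys.max()+130)
for r in (150,165,180,195,205): 
    k=np.nonzero(g[r-130]<40)[0]; print(r,k.min()+310,k.max()+310)
top=[depth(s,u,v).round(3).tolist() for u,v in((325,150),(330,150),(328,177),(323,200),(330,200))]; print(top)
for u,v in((329,177),): p=plane(s,u,v,.122); print(p,hood(p)); go(p[0],p[1],.15)
E
```

```text
317 338 143 221
150 320 337
165 318 337
180 318 335
195 318 334
205 318 334
[[0.517, -0.004, 0.12], [0.521, -0.004, 0.121], [0.525, -0.03, 0.121], [0.525, -0.054, 0.121], [0.532, -0.053, 0.122]]
[ 0.52563625 -0.02971021  0.122     ] [-0.05555069  0.00310291]
t 4.38 tcp [ 0.4582 -0.0577  0.2056] [3.1415e+00 4.0000e-04 1.7266e+00] w 0.0937
go: shift units [0.43 1.77 1.39] turn [0.   0.   0.01]
```

Emit:
drive_tool --pt "0.2 0.9 0 0 0 0" --pt "0.2 0.87 0 0 0 0" --pt "0 0 0.7 0 0 0" --pt "0 0 0.7 0 0 0" --pt "0 0 0.7 0 0 0" --pt "0 0 0.7 0 0 0" --pt "0 0 0 0 0 0" --pt "0 0 0 0 0 0" --gripper 0.6

```text
time: 5.38
tool_pos: [0.5265, -0.0304, 0.0947]
ee_rot: [3.14, 0.001, 1.728]
wrist_force: [0.6, 0.5, 0.7]
width: 0.0376
finger_force: 0.0
```

Emit:
drive_tool --pt "0 0 0 0 0 0" --pt "0 0 0 0 0 0" --pt "0 0 0 0 0 0" --pt "0 0 0 0 0 0" --pt "0 0 0 0 0 0" --pt "0 0 0 0 0 0" --gripper 0.82

```text
time: 6.12
tool_pos: [0.526, -0.0298, 0.0935]
ee_rot: [3.141, 0.0, 1.729]
wrist_force: [0.0, 0.7, -0.4]
width: 0.0168
finger_force: 0.1
```

Emit:
drive_tool --pt "0 0 0 0 0 0" --pt "0 0 0 0 0 0" --pt "0 0 0 0 0 0" --pt "0 0 0 0 0 0" --gripper 0.835

```text
time: 6.62
tool_pos: [0.5261, -0.0298, 0.0935]
ee_rot: [3.141, 0.0, 1.729]
wrist_force: [1.5, 0.8, -0.1]
width: 0.0156
finger_force: 16.7
```

Emit:
drive_tool --pt "0 0 0 0 0 0" --pt "0 0 0 0 0 0" --pt "0 0 0 0 0 0" --pt "0 0 0 0 0 0" --gripper 0.845

```text
time: 7.12
tool_pos: [0.526, -0.0298, 0.0935]
ee_rot: [3.142, 0.0, 1.729]
wrist_force: [1.4, 0.9, 0.1]
width: 0.0158
finger_force: 30.0
```

Emit:
drive_tool --pt "0 0 0 0 0 0" --pt "0 0 0 0 0 0" --pt "0 0 0 0 0 0" --pt "0 0 0 0 0 0" --gripper 0.86

```text
time: 7.62
tool_pos: [0.5259, -0.0298, 0.0935]
ee_rot: [3.142, 0.0, 1.729]
wrist_force: [1.8, 0.8, -1.1]
width: 0.0161
finger_force: 30.0
```

Emit:
drive_tool --pt "0 -0.15 0 0 0 0" --pt "0 -0.25 0 0 0 0" --pt "0 -0.25 0 0 0 0" --pt "0 -0.25 0 0 0 0" --pt "0 -0.25 0 0 0 0" --pt "0 -0.25 0 0 0 0" --pt "0 -0.25 0 0 0 0" --pt "0 -0.25 0 0 0 0" --pt "0 -0.25 0 0 0 0" --pt "0 -0.1 0 0 0 0" --pt "0 0 0 0 0 0" --pt "0 0 0 0 0 0"

```text
time: 9.12
tool_pos: [0.4364, -0.0441, 0.0935]
ee_rot: [-3.14, 0.0, 1.729]
wrist_force: [-1.2, -0.7, 1.1]
width: 0.0157
finger_force: 30.0
```

Emit:
drive_tool --pt "0 -0.05 0 0 0 0" --pt "0 -0.05 0 0 0 0" --pt "0 0 0 0 0 0" --pt "0 0 0 0 0 0"

```text
time: 9.62
tool_pos: [0.4358, -0.0442, 0.0935]
ee_rot: [3.136, 0.0, 1.729]
wrist_force: [9.6, 0.9, -5.9]
width: 0.0159
finger_force: 30.0
```

Emit:
drive_tool --pt "0 0 0 0 0 0" --pt "0 0 0 0 0 0" --pt "0 0 -0.5 0 0 0" --pt "0 0 -0.7 0 0 0" --pt "0 0 -0.7 0 0 0" --pt "0 0 -0.7 0 0 0" --pt "0 0 0 0 0 0" --gripper 0.55

```text
time: 10.5
tool_pos: [0.4342, -0.0449, 0.1998]
ee_rot: [3.137, 0.002, 1.729]
wrist_force: [-0.7, -0.6, -1.0]
width: 0.042
finger_force: 0.0
```

```bash
sed -i 's/O=np.array.*/O=np.array([.5835,-.0217])/' h.py; cat >> h.py <<'E'
def caps(s,z=.077):
    out=[]
    for c,st in blobs(s,(5,150,90),(19,255,255),25)[0]:
        d=depth(s,*c); 
        if .05<d[2]<.1 and st[4]<3000: out.append((c.round(1),st[2:].tolist(),d.round(4),plane(s,*c,z).round(4)))
    return out
E
python3 - <<'E'
from h import *
for n in('top','scene'):
    for c in caps(snap(n)): print(n,*c)
s=snap('wrist'); [print(*c) for c in caps(s)]
go(.41,.2424,.2); print(hood((.436,-.0443)))
E
```

```text
top [450.9 105.6] [21, 9, 38] [ 0.8197 -0.7688  0.0785] [ 0.8203 -0.7695  0.077 ]
top [420.5 108.6] [27, 6, 39] [ 0.8024 -0.648   0.0755] [ 0.8019 -0.6473  0.077 ]
top [442.3 125.5] [29, 17, 52] [ 0.7414 -0.732   0.0718] [ 0.7398 -0.7296  0.077 ]
top [418.2 124.1] [7, 15, 27] [ 0.7423 -0.637   0.0723] [ 0.7408 -0.6351  0.077 ]
top [153.7 202. ] [9, 11, 67] [0.4242 0.3231 0.0731] [0.4237 0.3223 0.077 ]
top [176.  207.2] [9, 11, 67] [0.407  0.2417 0.0821] [0.4076 0.2425 0.077 ]
top [174.5 238.4] [8, 8, 54] [0.2982 0.2422 0.0784] [0.2983 0.2424 0.077 ]
top [149.6 242.5] [8, 8, 54] [0.2812 0.3295 0.0741] [0.2811 0.329  0.077 ]
scene [384.2 156.4] [9, 12, 70] [0.2911 0.3296 0.0741] [0.294  0.3289 0.077 ]
scene [355.6 158.5] [10, 12, 74] [0.3074 0.2442 0.0721] [0.3122 0.2435 0.077 ]
scene [356.1 188.2] [10, 18, 126] [0.4253 0.2439 0.0737] [0.4281 0.2434 0.077 ]
scene [ 19. 256.] [38, 40, 977] [ 0.745  -0.6228  0.0674] [ 0.75   -0.6159  0.077 ]
scene [508.3 300.6] [7, 13, 27] [0.7297 0.6018 0.0676] [0.7347 0.5969 0.077 ]
t 10.65 tcp [ 0.4323 -0.0444  0.1959] [-3.1391e+00 -9.0000e-04  1.7287e+00] w 0.0424
go: shift units [ 7.17  0.58 -0.1 ] turn [-0.02 -0.01  0.03]
[-0.14922069  0.000442  ]
```

Emit:
drive_tool --pt "0.8 0 0 0 0 0" --pt "0.8 0 0 0 0 0" --pt "0.8 0 0 0 0 0" --pt "0.8 0.1 0 0 0 0" --pt "0.8 0.1 0 0 0 0" --pt "0.8 0.1 0 0 0 0" --pt "0.8 0.1 0 0 0 0" --pt "0.8 0.1 0 0 0 0" --pt "0.8 0.1 0 0 0 0" --pt "0 0 0 0 0 0" --pt "0 0 0 0 0 0"

```text
time: 12.02
tool_pos: [0.411, 0.2428, 0.1962]
ee_rot: [-3.139, 0.001, 1.729]
wrist_force: [0.9, 0.7, 0.9]
width: 0.0425
finger_force: 0.0
```

```bash
python3 - <<'E'
from h import *
s=snap('wrist','w2.png'); [print(*c) for c in caps(s)]
o=get_obs(); print(o['tool_pos'],proj(s,o['tool_pos']))
E
```

```text
[152.9  85.5] [34, 29, 687] [0.285  0.3322 0.0747] [0.2859 0.332  0.077 ]
[281.6 113.1] [34, 32, 821] [0.4238 0.3253 0.077 ] [0.4238 0.3253 0.077 ]
[163.3 165.8] [31, 28, 635] [0.3025 0.2483 0.0738] [0.3036 0.249  0.077 ]
[256.2 179.1] [32, 36, 899] [0.4082 0.2504 0.0775] [0.4082 0.2503 0.077 ]
[0.41115888 0.24266938 0.19654625] (np.float64(257.47577407179756), np.float64(224.03097573112677))
```

View pics/w2.png

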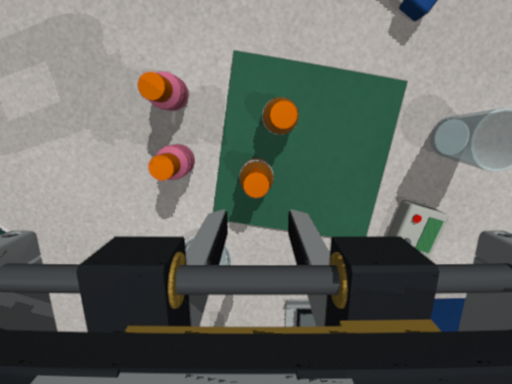

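```bash
cat >> h.py <<'E'
def captop(s,z=.077,smin=.62):
    "centre of the flat cap tops: orange pixels whose range lies on the top plane"
    out=[]
    b,m,l=blobs(s,(5,150,90),(19,255,255),200)
    for c,st in b:
        k=l[int(c[1]),int(c[0])]
        pts=[(u,v) for v,u in np.argwhere(l==k)]
        P=np.array([depth(s,u,v) for u,v in pts]); g=abs(P[:,2]-z)<.004
        if g.sum()<80 or k==0: continue
        q=np.array(pts,np.float32)[g]; (cc,r)=cv2.minEnclosingCircle(q)
        p=plane(s,*q.mean(0),z); p2=plane(s,*cc,z); out.append((p[:2],p2[:2],r,int(g.sum())))
        print('top mean',p[:2].round(4),'circ',p2[:2].round(4),'r_mm',round(r/s['fx']*1000*s['range_z'][int(c[1]),int(c[0])],1),int(g.sum()),'px',cc)
    return out
E
python3 - <<'E'
from h import *
s=snap('wrist'); captop(s)
E
```

```text
top mean [0.284  0.3317] circ [0.2841 0.3317] r_mm 15.1 556 px (151.0483856201172, 85.59677124023438)
top mean [0.4256 0.3244] circ [0.4256 0.3244] r_mm 15.0 602 px (282.7634582519531, 114.11676788330078)
top mean [0.3006 0.2469] circ [0.3012 0.2471] r_mm 14.5 458 px (160.8867950439453, 166.94338989257812)
top mean [0.4088 0.2444] circ [0.4088 0.2445] r_mm 14.6 525 px (255.64430236816406, 183.8926239013672)
```

Emit:
drive_tool --pt "0.05 -0.05 0.6 0 0 0" --pt "0 0 0.7 0 0 0" --pt "0 0 0.7 0 0 0" --pt "0 0 0.6 0 0 0" --pt "0 0 0.5 0 0 0" --pt "0 0 0.3 0 0 0" --pt "0 0 0.2 0 0 0" --pt "0 0 0.1 0 0 0" --pt "0 0 0 0 0 0" --pt "0 0 0 0 0 0"

```text
time: 13.38
tool_pos: [0.4096, 0.2455, 0.0501]
ee_rot: [3.14, -0.0, 1.729]
wrist_force: [-0.4, -0.5, 0.4]
width: 0.0423
finger_force: 0.0
```

Emit:
drive_tool --pt "0 0 0 0 0 0" --pt "0 0 0 0 0 0" --pt "0 0 0 0 0 0" --pt "0 0 0 0 0 0" --gripper 0.66

```text
time: 13.88
tool_pos: [0.4092, 0.2453, 0.0494]
ee_rot: [-3.142, 0.0, 1.729]
wrist_force: [-0.5, 0.0, 0.2]
width: 0.0321
finger_force: 0.0
```

Emit:
drive_tool --pt "0 0 0 0 0 0" --pt "0 0 0 0 0 0" --pt "0 0 0 0 0 0" --pt "0 0 0 0 0 0" --gripper 0.675

```text
time: 14.38
tool_pos: [0.4091, 0.2453, 0.0494]
ee_rot: [-3.141, 0.0, 1.729]
wrist_force: [-1.4, 0.2, 1.1]
width: 0.0307
finger_force: 0.5
```

Emit:
drive_tool --pt "0 0 0 0 0 0" --pt "0 0 0 0 0 0" --pt "0 0 0 0 0 0" --pt "0 0 0 0 0 0" --gripper 0.681

```text
time: 14.88
tool_pos: [0.4092, 0.2452, 0.0494]
ee_rot: [-3.142, 0.0, 1.729]
wrist_force: [-0.1, 0.4, 0.5]
width: 0.0303
finger_force: 1.9
```

Emit:
drive_tool --pt "0 0 0 0 0 0" --pt "0 0 0 0 0 0" --pt "0 0 0 0 0 0" --pt "0 0 0 0 0 0" --gripper 0.682

```text
time: 15.38
tool_pos: [0.4092, 0.2452, 0.0494]
ee_rot: [3.141, 0.0, 1.729]
wrist_force: [0.1, -0.3, 0.1]
width: 0.0301
finger_force: 3.1
```

Emit:
drive_tool --pt "0 0 0 0 0 0" --pt "0 0 0 0 0 0" --pt "0 0 0 0 0 0" --pt "0 0 0 0 0 0" --gripper 0.683

```text
time: 15.88
tool_pos: [0.4093, 0.2452, 0.0494]
ee_rot: [3.141, 0.0, 1.729]
wrist_force: [-0.4, -0.4, -0.2]
width: 0.0297
finger_force: 4.7
```

Emit:
drive_tool --pt "0 0 0 0 0 0" --pt "0 0 0 0 0 0" --pt "0 0 0 0 0 0" --pt "0 0 -0.05 0 0 0" --pt "0 0 -0.15 0 0 0" --pt "0 0 -0.3 0 0 0" --pt "0 0 0 0 0 0" --gripper 0.685

```text
time: 16.75
tool_pos: [0.4104, 0.2458, 0.0713]
ee_rot: [3.138, -0.001, 1.729]
wrist_force: [0.1, 0.8, -1.1]
width: 0.0296
finger_force: 8.7
```

Emit:
drive_tool --pt "0 0 -0.5 0 0 0" --pt "0 0 -0.5 0 0 0" --pt "0 0 -0.5 0 0 0" --pt "0 0 -0.3 0 0 0" --pt "0 0 0 0 0 0"

```text
time: 17.38
tool_pos: [0.4098, 0.2455, 0.1423]
ee_rot: [3.14, -0.0, 1.729]
wrist_force: [-0.2, 0.2, -1.0]
width: 0.0298
finger_force: 8.7
```

```bash
python3 - <<'E'
from h import *
w=world((0,-.036)); go(w[0],w[1],.059); w=world((0,.036)); print(w)
E
```

```text
t 17.38 tcp [0.4098 0.2455 0.1423] [ 3.1396e+00 -4.0000e-04  1.7288e+00] w 0.0298
go: shift units [-8.18  3.23  2.09] turn [ 0.02 -0.    0.03]
[0.57794232 0.01386842]
```

Emit:
drive_tool --pt "-0.2 0.1 0 0 0 0" --pt "-0.4 0.2 0 0 0 0" --pt "-0.6 0.25 0 0 0 0" --pt "-0.6 0.25 0 0 0 0" --pt "-0.6 0.25 0 0 0 0" --pt "-0.6 0.25 0 0 0 0" --pt "-0.6 0.25 0 0 0 0" --pt "-0.6 0.25 0 0 0 0" --pt "-0.6 0.25 0 0 0 0" --pt "-0.6 0.25 0 0 0 0" --pt "-0.6 0.25 0 0 0 0" --pt "-0.6 0.25 0 0 0 0" --pt "-0.6 0.2 0 0 0 0" --pt "-0.6 0.15 0 0 0 0" --pt "-0.4 0.1 0 0 0 0" --pt "-0.2 0 0 0 0 0" --pt "0 0 0 0 0 0" --pt "0 0 0 0 0 0"

```text
time: 19.62
tool_pos: [0.5903, -0.0654, 0.1416]
ee_rot: [3.142, -0.0, 1.73]
wrist_force: [0.4, 0.0, -0.6]
width: 0.0299
finger_force: 8.7
```

```bash
python3 - <<'E'
from h import *
w=world((0,-.036)); go(w[0],w[1],.059)
s=snap('wrist','w3.png'); b,m,l=blobs(s,(5,150,90),(19,255,255),25); print([(c.round(),st[4],depth(s,*c).round(3)) for c,st in b])
E
```

```text
t 19.62 tcp [ 0.5903 -0.0654  0.1416] [ 3.1416e+00 -3.0000e-04  1.7296e+00] w 0.0299
go: shift units [0.21 0.   2.06] turn [ 0.   -0.    0.04]
[(array([ 37., 190.]), np.int32(1231), array([ 0.348, -0.106,  0.033])), (array([257., 227.]), np.int32(2896), array([ 0.589, -0.057,  0.169]))]
```

View pics/w3.png

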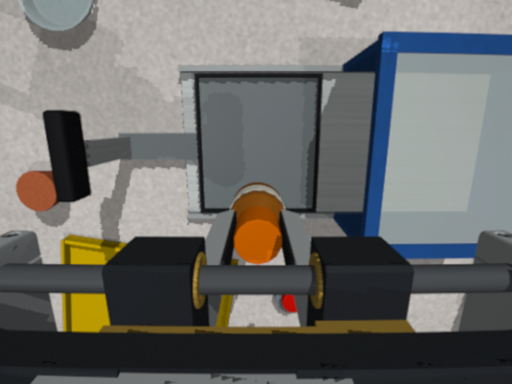

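```bash
python3 - <<'E'
from h import *
s=snap('wrist')
for u,v in((198,76),(320,76),(203,212),(316,212),(183,68),(188,217)): print(hood(plane(s,u,v,.017)).round(4),depth(s,u,v).round(3))
E
```

```text
[-0.063   0.0735] [0.51  0.041 0.017]
[0.0658 0.074 ] [0.637 0.062 0.017]
[-0.0639 -0.077 ] [ 0.531 -0.111  0.008]
[ 0.0694 -0.0766] [ 0.667 -0.089  0.008]
[-0.0785  0.0815] [0.492 0.048 0.012]
[-0.082  -0.0833] [ 0.514 -0.118  0.012]
```

Emit:
drive_tool --pt "0.25 0.03 0.2 0 0 0" --pt "0 0 0.4 0 0 0" --pt "0 0 0.4 0 0 0" --pt "0 0 0.4 0 0 0" --pt "0 0 0.3 0 0 0" --pt "0 0 0.15 0 0 0" --pt "0 0 0.1 0 0 0" --pt "0 0 0.05 0 0 0" --pt "0 0 0 0 0 0" --pt "0 0 0 0 0 0" --pt "0 0 0 0 0 0"

```text
time: 21.1
tool_pos: [0.5903, -0.0561, 0.0618]
ee_rot: [3.141, 0.0, 1.729]
wrist_force: [-0.2, -0.5, -0.3]
width: 0.03
finger_force: 8.7
```

Emit:
drive_tool --pt "0 0 0.05 0 0 0" --pt "0 0 0 0 0 0" --pt "0 0 0 0 0 0"

```text
time: 21.48
tool_pos: [0.59, -0.0561, 0.0594]
ee_rot: [-3.141, 0.0, 1.729]
wrist_force: [0.4, -0.3, -1.2]
width: 0.0297
finger_force: 8.7
```

Emit:
drive_tool --pt "0 0 0.02 0 0 0" --pt "0 0 0 0 0 0" --pt "0 0 0 0 0 0"

```text
time: 21.85
tool_pos: [0.5901, -0.0561, 0.0587]
ee_rot: [3.142, 0.0, 1.729]
wrist_force: [0.6, 0.9, -1.8]
width: 0.0297
finger_force: 8.7
```

Emit:
drive_tool --pt "0 0 0 0 0 0" --pt "0 0 0 0 0 0" --pt "0 0 0 0 0 0" --gripper 0.675

```text
time: 22.22
tool_pos: [0.5901, -0.0561, 0.0589]
ee_rot: [3.141, 0.0, 1.729]
wrist_force: [0.1, -0.3, 0.1]
width: 0.0306
finger_force: 0.2
```

Emit:
drive_tool --pt "0 0 0 0 0 0" --pt "0 0 0 0 0 0" --pt "0 0 0 0 0 0" --pt "0 0 -0.3 0 0 0" --pt "0 0 -0.6 0 0 0" --pt "0 0 -0.8 0 0 0" --pt "0 0 -0.8 0 0 0" --pt "0 0 -0.8 0 0 0" --pt "0 0 0 0 0 0" --gripper 0.55

```text
time: 23.35
tool_pos: [0.592, -0.0564, 0.1951]
ee_rot: [3.134, 0.003, 1.729]
wrist_force: [-0.2, -0.8, -0.0]
width: 0.0422
finger_force: 0.0
```

```bash
python3 - <<'E'
from h import *
print('top'); 
for c in caps(snap('top'),.086)+caps(snap('scene'),.086): print(*c)
s=snap('wrist'); captop(s,.086); go(.4256,.3244,.2)
E
```

```text
top
[455.8 112.4] [24, 27, 70] [ 0.7961 -0.7901  0.0716] [ 0.791 -0.783  0.086]
[422.9 108.2] [18, 4, 26] [ 0.8064 -0.6596  0.0704] [ 0.8008 -0.6531  0.086 ]
[436.1 112.3] [23, 5, 31] [ 0.7913 -0.7093  0.0745] [ 0.7873 -0.7042  0.086 ]
[418.7 121.8] [7, 21, 32] [ 0.752  -0.6399  0.0711] [ 0.7472 -0.6339  0.086 ]
[443.8 127.3] [21, 5, 25] [ 0.7338 -0.7363  0.0742] [ 0.7302 -0.7308  0.086 ]
[153.7 202.3] [9, 11, 71] [0.4225 0.3218 0.079 ] [0.4217 0.3204 0.086 ]
[174.5 238.4] [8, 8, 54] [0.2985 0.2431 0.0719] [0.2979 0.2411 0.086 ]
[149.7 242.6] [8, 8, 55] [0.2811 0.3295 0.0733] [0.2807 0.3269 0.086 ]
[111.5  40.8] [12, 11, 54] [-0.269  -0.7264  0.0523] [-0.2178 -0.6991  0.086 ]
[384.1 156.6] [9, 12, 74] [0.2898 0.3298 0.0721] [0.3036 0.3264 0.086 ]
[355.6 158.9] [10, 12, 78] [0.3093 0.2441 0.0725] [0.3223 0.242  0.086 ]
[384.5 195. ] [11, 18, 134] [0.4412 0.3227 0.0735] [0.4516 0.3198 0.086 ]
[243.2 228.5] [13, 20, 183] [ 0.6023 -0.0533  0.0809] [ 0.6057 -0.0526  0.086 ]
[ 20.6 256.1] [44, 40, 1045] [ 0.7454 -0.6176  0.0686] [ 0.7544 -0.6052  0.086 ]
[507.6 299.8] [8, 14, 28] [0.727  0.6012 0.0664] [0.7375 0.5911 0.086 ]
top mean [ 0.59   -0.0568] circ [ 0.5901 -0.0566] r_mm 14.7 573 px (257.270263671875, 189.54054260253906)
t 23.5 tcp [ 0.5894 -0.0559  0.1892] [-3.1395e+00 -7.0000e-04  1.7288e+00] w 0.0427
go: shift units [10.03 -2.55 -0.26] turn [-0.02 -0.01  0.03]
```

Emit:
drive_tool --pt "0.77 -0.1 0 0 0 0" --pt "0.77 -0.2 0 0 0 0" --pt "0.77 -0.2 0 0 0 0" --pt "0.77 -0.2 0 0 0 0" --pt "0.77 -0.2 0 0 0 0" --pt "0.77 -0.2 0 0 0 0" --pt "0.77 -0.2 0 0 0 0" --pt "0.77 -0.2 0 0 0 0" --pt "0.77 -0.2 0 0 0 0" --pt "0.77 -0.2 0 0 0 0" --pt "0.77 -0.2 0 0 0 0" --pt "0.77 -0.25 0 0 0 0" --pt "0.77 -0.2 0 0 0 0" --pt "0 0 0 0 0 0" --pt "0 0 0 0 0 0"

```text
time: 25.38
tool_pos: [0.426, 0.3225, 0.1892]
ee_rot: [-3.139, 0.002, 1.729]
wrist_force: [0.2, -0.5, 1.0]
width: 0.0422
finger_force: 0.0
```

```bash
python3 - <<'E'
from h import *
s=snap('wrist'); r=captop(s,.077); p=min(r,key=lambda a:abs(a[0][0]-.4256)+abs(a[0][1]-.3244))[0]; go(p[0],p[1],.049)
E
```

```text
top mean [0.2842 0.3329] circ [0.2843 0.3329] r_mm 14.8 489 px (130.0, 158.0)
top mean [0.4256 0.3253] circ [0.4256 0.3252] r_mm 14.6 546 px (257.5, 184.80435180664062)
top mean [0.3003 0.2513] circ [0.3011 0.2487] r_mm 14.0 293 px (141.0, 232.0)
t 25.43 tcp [0.4263 0.3224 0.1896] [-3.140e+00  1.400e-03  1.728e+00] w 0.0426
go: shift units [ 0.08 -0.    3.51] turn [-0.02  0.01  0.02]
```

Emit:
drive_tool --pt "0.07 0 0.6 0 0 0" --pt "0 0 0.7 0 0 0" --pt "0 0 0.7 0 0 0" --pt "0 0 0.6 0 0 0" --pt "0 0 0.4 0 0 0" --pt "0 0 0.3 0 0 0" --pt "0 0 0.2 0 0 0" --pt "0 0 0 0 0 0" --pt "0 0 0 0 0 0"

```text
time: 26.55
tool_pos: [0.4264, 0.3264, 0.0514]
ee_rot: [3.14, -0.0, 1.729]
wrist_force: [-0.1, -0.6, 0.1]
width: 0.042
finger_force: 0.0
```

Emit:
drive_tool --pt "0 0 0 0 0 0" --pt "0 0 0 0 0 0" --pt "0 0 0 0 0 0" --pt "0 0 0 0 0 0" --gripper 0.675

```text
time: 27.05
tool_pos: [0.4258, 0.3261, 0.0507]
ee_rot: [-3.141, 0.0, 1.729]
wrist_force: [-0.8, 0.5, 1.6]
width: 0.0307
finger_force: 0.4
```

Emit:
drive_tool --pt "0 0 0 0 0 0" --pt "0 0 0 0 0 0" --pt "0 0 0 0 0 0" --gripper 0.681

```text
time: 27.42
tool_pos: [0.4258, 0.3261, 0.0506]
ee_rot: [-3.141, 0.0, 1.729]
wrist_force: [-1.1, -0.6, -0.6]
width: 0.0303
finger_force: 1.3
```

Emit:
drive_tool --pt "0 0 0 0 0 0" --pt "0 0 0 0 0 0" --pt "0 0 0 0 0 0" --gripper 0.683

```text
time: 27.8
tool_pos: [0.4259, 0.3261, 0.0506]
ee_rot: [-3.142, 0.0, 1.729]
wrist_force: [-0.2, 0.3, 0.1]
width: 0.03
finger_force: 4.2
```

Emit:
drive_tool --pt "0 0 0 0 0 0" --pt "0 0 0 0 0 0" --pt "0 0 0 0 0 0" --gripper 0.685

```text
time: 28.18
tool_pos: [0.4259, 0.3261, 0.0506]
ee_rot: [3.142, 0.0, 1.729]
wrist_force: [0.3, 0.2, 0.2]
width: 0.0297
finger_force: 8.3
```

Emit:
drive_tool --pt "0 0 -0.05 0 0 0" --pt "0 0 -0.15 0 0 0" --pt "0 0 -0.3 0 0 0" --pt "0 0 -0.5 0 0 0" --pt "0 0 -0.5 0 0 0" --pt "0 0 -0.5 0 0 0" --pt "0 0 -0.3 0 0 0" --pt "0 0 0 0 0 0"

```text
time: 29.18
tool_pos: [0.4266, 0.3265, 0.1442]
ee_rot: [3.139, -0.001, 1.729]
wrist_force: [-0.4, 0.5, -1.3]
width: 0.0298
finger_force: 8.2
```

```bash
python3 - <<'E'
from h import *
w=world((0,.036)); go(w[0],w[1],.0598)
E
```

```text
t 29.18 tcp [0.4266 0.3265 0.1442] [ 3.1388e+00 -1.0000e-03  1.7288e+00] w 0.0298
go: shift units [-8.32  2.5   2.11] turn [ 0.03 -0.01  0.03]
```

Emit:
drive_tool --pt "-0.2 0.1 0 0 0 0" --pt "-0.4 0.15 0 0 0 0" --pt "-0.6 0.2 0 0 0 0" --pt "-0.6 0.2 0 0 0 0" --pt "-0.6 0.2 0 0 0 0" --pt "-0.6 0.2 0 0 0 0" --pt "-0.6 0.2 0 0 0 0" --pt "-0.6 0.2 0 0 0 0" --pt "-0.6 0.2 0 0 0 0" --pt "-0.6 0.2 0 0 0 0" --pt "-0.6 0.2 0 0 0 0" --pt "-0.6 0.2 0 0 0 0" --pt "-0.6 0.15 0 0 0 0" --pt "-0.6 0.1 0 0 0 0" --pt "-0.4 0 0 0 0 0" --pt "-0.12 0 0 0 0 0" --pt "0 0 0 0 0 0" --pt "0 0 0 0 0 0"

```text
time: 31.42
tool_pos: [0.5768, 0.0138, 0.1427]
ee_rot: [3.142, -0.0, 1.73]
wrist_force: [0.4, 0.6, -0.7]
width: 0.0296
finger_force: 8.2
```

```bash
python3 - <<'E'
from h import *
w=world((0,.036)); go(w[0],w[1],.0598)
E
```

```text
t 31.43 tcp [0.5768 0.0138 0.1427] [ 3.1416e+00 -3.0000e-04  1.7296e+00] w 0.0296
go: shift units [-0.    0.03  2.07] turn [ 0.   -0.    0.04]
```

Emit:
drive_tool --pt "0 0.03 0.2 0 0 0" --pt "0 0 0.4 0 0 0" --pt "0 0 0.4 0 0 0" --pt "0 0 0.4 0 0 0" --pt "0 0 0.3 0 0 0" --pt "0 0 0.15 0 0 0" --pt "0 0 0.1 0 0 0" --pt "0 0 0.1 0 0 0" --pt "0 0 0 0 0 0" --pt "0 0 0 0 0 0" --pt "0 0 0 0 0 0"

```text
time: 32.8
tool_pos: [0.5784, 0.0133, 0.061]
ee_rot: [3.141, 0.0, 1.729]
wrist_force: [1.1, -0.4, -0.5]
width: 0.0293
finger_force: 8.2
```

Emit:
drive_tool --pt "0 0 0.03 0 0 0" --pt "0 0 0 0 0 0" --pt "0 0 0 0 0 0"

```text
time: 33.17
tool_pos: [0.5784, 0.0134, 0.0596]
ee_rot: [3.141, 0.0, 1.729]
wrist_force: [0.7, -0.9, 0.3]
width: 0.0297
finger_force: 8.2
```

Emit:
drive_tool --pt "0 0 0 0 0 0" --pt "0 0 0 0 0 0" --pt "0 0 0 0 0 0" --gripper 0.675

```text
time: 33.55
tool_pos: [0.5782, 0.0133, 0.0596]
ee_rot: [3.141, 0.0, 1.729]
wrist_force: [-0.3, 0.8, -0.2]
width: 0.0304
finger_force: 0.0
```

Emit:
drive_tool --pt "0 0 0 0 0 0" --pt "0 0 0 0 0 0" --pt "0 0 0 0 0 0" --pt "0 0 -0.3 0 0 0" --pt "0 0 -0.6 0 0 0" --pt "0 0 -0.8 0 0 0" --pt "0 0 -0.8 0 0 0" --pt "0 0 -0.8 0 0 0" --pt "0 0 0 0 0 0" --gripper 0.55

```text
time: 34.67
tool_pos: [0.5802, 0.0132, 0.1959]
ee_rot: [3.134, 0.002, 1.729]
wrist_force: [-0.6, 0.3, -0.0]
width: 0.0426
finger_force: 0.0
```

```bash
python3 - <<'E'
from h import *
s=snap('wrist','w4.png'); [print(hood(r[0]).round(4)) for r in captop(s,.086)]; go(.436,-.0443,.2)
E
```

```text
top mean [0.5784 0.0125] circ [0.5783 0.0125] r_mm 14.6 556 px (254.70863342285156, 188.10911560058594)
top mean [ 0.5899 -0.0561] circ [ 0.59   -0.0561] r_mm 14.7 484 px (255.5, 246.5)
[0.0003 0.0346]
[ 0.001 -0.035]
t 34.73 tcp [0.579  0.0133 0.1931] [3.1381e+00 9.0000e-04 1.7288e+00] w 0.0423
go: shift units [-0.86 -3.76 -0.18] turn [0.04 0.01 0.03]
```

View pics/w4.png

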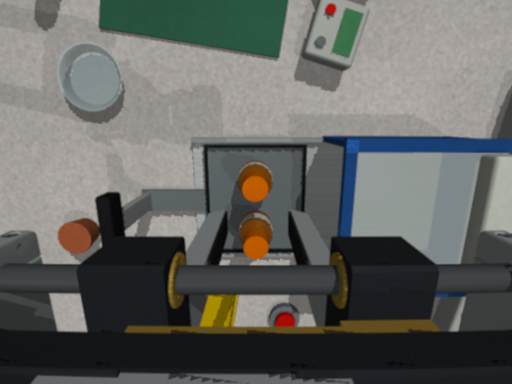

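Emit:
drive_tool --pt "-0.15 -0.6 0 0 0 0" --pt "-0.18 -0.8 0 0 0 0" --pt "-0.18 -0.8 0 0 0 0" --pt "-0.18 -0.8 0 0 0 0" --pt "-0.17 -0.76 0 0 0 0" --pt "0 0 0 0 0 0" --pt "0 0 0.6 0 0 0" --pt "0 0 0.7 0 0 0" --pt "0 0 0.7 0 0 0" --pt "0 0 0.5 0 0 0" --pt "0 0 0 0 0 0" --pt "0 0 0 0 0 0"

```text
time: 36.22
tool_pos: [0.4357, -0.0441, 0.0917]
ee_rot: [3.141, 0.0, 1.729]
wrist_force: [0.7, -0.5, 0.8]
width: 0.042
finger_force: 0.0
```

Emit:
drive_tool --pt "0 0 0 0 0 0" --pt "0 0 0 0 0 0" --pt "0 0 0 0 0 0" --pt "0 0 0 0 0 0" --gripper 0.82

```text
time: 36.72
tool_pos: [0.4353, -0.0443, 0.0917]
ee_rot: [3.141, 0.0, 1.729]
wrist_force: [0.3, -0.3, -0.5]
width: 0.0171
finger_force: 0.1
```

Emit:
drive_tool --pt "0 0 0 0 0 0" --pt "0 0 0 0 0 0" --pt "0 0 0 0 0 0" --pt "0 0 0 0 0 0" --gripper 0.84

```text
time: 37.22
tool_pos: [0.4357, -0.0443, 0.0917]
ee_rot: [3.14, 0.0, 1.729]
wrist_force: [4.1, 1.3, 0.2]
width: 0.016
finger_force: 30.0
```

Emit:
drive_tool --pt "0 0.05 0 0 0 0" --pt "0 0.1 0 0 0 0" --pt "0 0.15 0 0 0 0" --pt "0 0.2 0 0 0 0" --pt "0 0.25 0 0 0 0" --pt "0 0.25 0 0 0 0" --pt "0 0.25 0 0 0 0" --pt "0 0.25 0 0 0 0" --pt "0 0.25 0 0 0 0" --pt "0 0.25 0 0 0 0" --pt "0 0.25 0 0 0 0" --pt "0 0.25 0 0 0 0" --pt "0 0.25 0 0 0 0" --pt "0 0.25 0 0 0 0" --pt "0 0.25 0 0 0 0" --pt "0 0.25 0 0 0 0" --pt "0 0.2 0 0 0 0" --pt "0 0.15 0 0 0 0" --pt "0 0.1 0 0 0 0" --pt "0 0 0 0 0 0"

```text
time: 39.72
tool_pos: [0.5926, -0.0191, 0.0917]
ee_rot: [3.14, 0.0, 1.729]
wrist_force: [0.2, 0.3, 4.7]
width: 0.0156
finger_force: 30.0
```

Emit:
drive_tool --pt "0 0.05 0 0 0 0" --pt "0 0.05 0 0 0 0" --pt "0 0 0 0 0 0" --pt "0 0 0 0 0 0"

```text
time: 40.22
tool_pos: [0.5958, -0.0186, 0.0917]
ee_rot: [3.141, 0.0, 1.729]
wrist_force: [-0.8, 0.0, 4.2]
width: 0.0162
finger_force: 30.0
```

Emit:
drive_tool --pt "0 0.05 0 0 0 0" --pt "0 0.04 0 0 0 0" --pt "0 0 0 0 0 0" --pt "0 0 0 0 0 0"

```text
time: 40.72
tool_pos: [0.5986, -0.0181, 0.0917]
ee_rot: [-3.141, 0.0, 1.729]
wrist_force: [-2.5, 0.1, 6.8]
width: 0.0159
finger_force: 30.0
```

Emit:
drive_tool --pt "0 0 0 0 0 0" --pt "0 0 0 0 0 0" --pt "0 0 -0.5 0 0 0" --pt "0 0 -0.7 0 0 0" --pt "0 0 -0.7 0 0 0" --pt "0 0 -0.6 0 0 0" --pt "0 0 0 0 0 0" --gripper 0.55

```text
time: 41.6
tool_pos: [0.5999, -0.0183, 0.1933]
ee_rot: [3.137, 0.001, 1.729]
wrist_force: [-0.4, -0.1, 0.0]
width: 0.0423
finger_force: 0.0
```

```bash
python3 - <<'E'
from h import *
s=snap('top')
for n in('top','scene'):
    s=snap(n); 
    for c,st in blobs(s,(0,150,90),(4,255,255),12)[0]: 
        d=depth(s,*c)
        if abs(d[0]-.66)<.04 and abs(d[1]+.207)<.04: print(n,c,st[2:],d.round(4),plane(s,*c,.026).round(4))
cv2.imwrite('pics/s2.png',cv2.resize(s['image'][150:350,150:400],(750,600),interpolation=cv2.INTER_CUBIC))
go(.66,-.2075,.2)
E
```

```text
top [302.44897959 145.40816327] [ 8  8 49] [ 0.66   -0.2091  0.0136] [ 0.6568 -0.2075  0.026 ]
scene [184.06666667 254.25555556] [11 10 90] [ 0.6637 -0.2074  0.0231] [ 0.6654 -0.2065  0.026 ]
t 41.75 tcp [ 0.598  -0.0181  0.1895] [-3.1389e+00 -7.0000e-04  1.7288e+00] w 0.0419
go: shift units [-4.92  0.79 -0.27] turn [-0.03 -0.01  0.03]
```

View pics/s2.png

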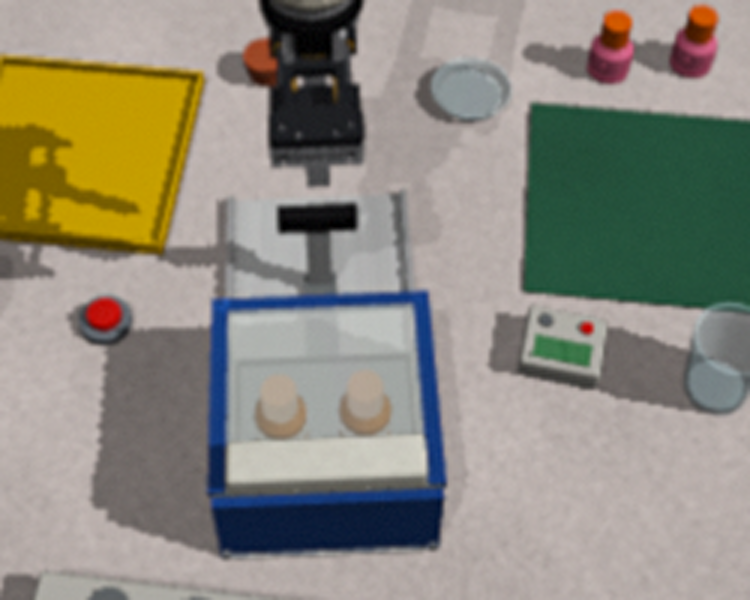

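Emit:
drive_tool --pt "-0.7 0.1 0 0 0 0" --pt "-0.7 0.1 0 0 0 0" --pt "-0.7 0.1 0 0 0 0" --pt "-0.7 0.1 0 0 0 0" --pt "-0.7 0.1 0 0 0 0" --pt "-0.7 0.1 0 0 0 0" --pt "-0.7 0.2 0 0 0 0" --pt "0 0 0 0 0 0" --pt "0 0 0 0 0 0" --pt "0 0 0 0 0 0" --gripper 1.0

```text
time: 43.0
tool_pos: [0.6608, -0.2055, 0.1914]
ee_rot: [-3.141, -0.001, 1.73]
wrist_force: [-0.0, 0.4, 1.0]
width: 0.0002
finger_force: 0.0
```

```bash
python3 - <<'E'
from h import *
s=snap('wrist')
b,m,l=blobs(s,(0,150,90),(4,255,255),100)
for c,st in b:
    k=l[int(c[1]),int(c[0])]; q=np.argwhere(l==k)
    D=np.array([depth(s,u,v) for v,u in q]); zt=np.median(D[:,2])
    d=depth(s,*c); p=plane(s,*c,zt); print(c.round(1),st,d.round(4),'zmed',zt.round(4),np.percentile(D[:,2],[10,90]).round(4),p.round(4)); 
    if abs(p[1]+.207)<.03: go(p[0],p[1],zt+.01)
E
```

```text
[256.3 178.2] [245 167  23  24 424] [ 0.6597 -0.2066  0.021 ] zmed 0.0219 [0.0209 0.023 ] [ 0.6596 -0.2065  0.0219]
t 43.05 tcp [ 0.6609 -0.2055  0.1916] [-3.1416e+00 -2.0000e-04  1.7301e+00] w 0.0004
go: shift units [-0.02 -0.03  3.99] turn [-0.   -0.    0.04]
```

Emit:
drive_tool --pt "-0.02 -0.03 0.6 0 0 0" --pt "0 0 0.8 0 0 0" --pt "0 0 0.8 0 0 0" --pt "0 0 0.8 0 0 0" --pt "0 0 0.6 0 0 0" --pt "0 0 0.3 0 0 0" --pt "0 0 0.2 0 0 0" --pt "0 0 0 0 0 0" --pt "0 0 0 0 0 0"

```text
time: 44.18
tool_pos: [0.6608, -0.208, 0.0289]
ee_rot: [3.14, 0.001, 1.729]
wrist_force: [0.3, -1.1, 0.8]
width: 0.0005
finger_force: 0.0
```

Emit:
drive_tool --pt "0 0 0.05 0 0 0" --pt "0 0 0.05 0 0 0" --pt "0 0 0.05 0 0 0" --pt "0 0 0 0 0 0" --pt "0 0 0 0 0 0"

```text
time: 44.8
tool_pos: [0.6601, -0.2078, 0.0218]
ee_rot: [3.141, 0.0, 1.729]
wrist_force: [-1.2, 0.0, 0.7]
width: 0.0004
finger_force: 0.8
```

Emit:
drive_tool --pt "0 0 0.05 0 0 0" --pt "0 0 0.05 0 0 0" --pt "0 0 0.05 0 0 0" --pt "0 0 0 0 0 0" --pt "0 0 0 0 0 0"

```text
time: 45.42
tool_pos: [0.6602, -0.2079, 0.0163]
ee_rot: [3.141, 0.001, 1.729]
wrist_force: [-2.4, 0.6, 5.1]
width: 0.0002
finger_force: 2.7
```

Emit:
drive_tool --pt "0 0 0.03 0 0 0" --pt "0 0 0 0 0 0" --pt "0 0 0 0 0 0"

```text
time: 45.8
tool_pos: [0.6602, -0.2078, 0.0162]
ee_rot: [3.141, 0.001, 1.729]
wrist_force: [-2.8, 0.8, 9.3]
width: 0.0009
finger_force: 4.4
```

Bottomed out (no more travel, the force rises). Hold about two seconds and then lift.

Emit:
drive_tool --pt "0 0 0 0 0 0" --pt "0 0 0 0 0 0" --pt "0 0 0 0 0 0" --pt "0 0 0 0 0 0" --pt "0 0 0 0 0 0" --pt "0 0 0 0 0 0" --pt "0 0 0 0 0 0" --pt "0 0 0 0 0 0" --pt "0 0 0 0 0 0" --pt "0 0 0 0 0 0" --pt "0 0 0 0 0 0" --pt "0 0 0 0 0 0" --pt "0 0 0 0 0 0" --pt "0 0 0 0 0 0"

```text
time: 47.55
tool_pos: [0.6602, -0.2078, 0.0162]
ee_rot: [3.141, 0.001, 1.729]
wrist_force: [-3.4, 0.8, 8.7]
width: 0.0005
finger_force: 4.4
```

Emit:
drive_tool --pt "0 0 -0.3 0 0 0" --pt "0 0 -0.7 0 0 0" --pt "0 0 -0.8 0 0 0" --pt "0 0 -0.8 0 0 0" --pt "0 0 -0.8 0 0 0" --pt "0 0 -0.8 0 0 0" --pt "0 0 0 0 0 0" --pt "0 0 0 0 0 0" --gripper 1.0

```text
time: 48.55
tool_pos: [0.6594, -0.2075, 0.1803]
ee_rot: [-3.139, -0.001, 1.729]
wrist_force: [-0.9, -0.4, 0.1]
width: 0.0003
finger_force: 0.0
```

```bash
python3 - <<'E'
from h import *
go(.5986,-.0181,.2)
E
```

```text
t 48.55 tcp [ 0.6594 -0.2075  0.1803] [-3.1393e+00 -1.3000e-03  1.7288e+00] w 0.0003
go: shift units [ 4.92 -0.76 -0.48] turn [-0.02 -0.01  0.03]
```

Emit:
drive_tool --pt "0.6 -0.1 0 0 0 0" --pt "0.7 -0.1 0 0 0 0" --pt "0.7 -0.1 0 0 0 0" --pt "0.7 -0.1 0 0 0 0" --pt "0.7 -0.1 0 0 0 0" --pt "0.8 -0.1 0 0 0 0" --pt "0.7 -0.16 0 0 0 0" --pt "0 0 0 0 0 0" --pt "0 0 0 0 0 0" --gripper 0.55

```text
time: 49.68
tool_pos: [0.5987, -0.0195, 0.1806]
ee_rot: [-3.139, 0.0, 1.729]
wrist_force: [0.2, 0.0, 0.1]
width: 0.0422
finger_force: 0.0
```

```bash
python3 - <<'E'
from h import *
go(.5986,-.0181,.0925)
for n in('top',):
    s=snap(n); 
    for c,st in blobs(s,(0,0,0),(179,110,45),12)[0]:
        d=depth(s,*c)
        if .1<d[2]<.13: print(n,c,d)
E
```

```text
t 49.67 tcp [ 0.5987 -0.0195  0.1806] [-3.1392  0.      1.7286] w 0.0422
go: shift units [0.03 0.01 2.2 ] turn [-0.02  0.    0.03]
top [  6.44444444 200.22222222] [0.40892024 0.85078457 0.11132499]
top [ 14.28181818 327.3       ] [-0.02928688  0.77754737  0.12617285]
```

Emit:
drive_tool --pt "0.03 0 0.6 0 0 0" --pt "0 0 0.7 0 0 0" --pt "0 0 0.6 0 0 0" --pt "0 0 0.3 0 0 0" --pt "0 0 0 0 0 0" --pt "0 0 0 0 0 0"

```text
time: 50.48
tool_pos: [0.5998, -0.0182, 0.0954]
ee_rot: [3.14, 0.001, 1.728]
wrist_force: [0.4, 0.8, 0.7]
width: 0.0421
finger_force: 0.0
```

Emit:
drive_tool --pt "0 0 0 0 0 0" --pt "0 0 0 0 0 0" --pt "0 0 0 0 0 0" --pt "0 0 0 0 0 0" --gripper 0.82

```text
time: 50.98
tool_pos: [0.599, -0.0177, 0.0944]
ee_rot: [3.141, 0.0, 1.729]
wrist_force: [-0.3, 0.0, 0.1]
width: 0.0169
finger_force: 0.0
```

Emit:
drive_tool --pt "0 0 0 0 0 0" --pt "0 0 0 0 0 0" --pt "0 0 0 0 0 0" --pt "0 0 0 0 0 0" --gripper 0.84

```text
time: 51.48
tool_pos: [0.5986, -0.0178, 0.0943]
ee_rot: [-3.141, 0.0, 1.729]
wrist_force: [-3.5, -0.8, 2.3]
width: 0.0159
finger_force: 30.0
```

Emit:
drive_tool --pt "0 -0.05 0 0 0 0" --pt "0 -0.1 0 0 0 0" --pt "0 -0.15 0 0 0 0" --pt "0 -0.2 0 0 0 0" --pt "0 -0.25 0 0 0 0" --pt "0 -0.25 0 0 0 0" --pt "0 -0.25 0 0 0 0" --pt "0 -0.25 0 0 0 0" --pt "0 -0.25 0 0 0 0" --pt "0 -0.25 0 0 0 0" --pt "0 -0.25 0 0 0 0" --pt "0 -0.25 0 0 0 0" --pt "0 -0.25 0 0 0 0" --pt "0 -0.25 0 0 0 0" --pt "0 -0.25 0 0 0 0" --pt "0 -0.25 0 0 0 0" --pt "0 -0.2 0 0 0 0" --pt "0 -0.15 0 0 0 0" --pt "0 -0.1 0 0 0 0" --pt "0 0 0 0 0 0"

```text
time: 53.98
tool_pos: [0.4421, -0.0429, 0.0943]
ee_rot: [-3.14, 0.0, 1.729]
wrist_force: [-1.1, -0.1, 1.5]
width: 0.0155
finger_force: 30.0
```

Emit:
drive_tool --pt "0 -0.05 0 0 0 0" --pt "0 -0.05 0 0 0 0" --pt "0 -0.05 0 0 0 0" --pt "0 0 0 0 0 0" --pt "0 0 0 0 0 0" --pt "0 0 0 0 0 0"

```text
time: 54.72
tool_pos: [0.4368, -0.0437, 0.0943]
ee_rot: [-3.141, 0.0, 1.729]
wrist_force: [0.8, -2.4, 1.2]
width: 0.016
finger_force: 30.0
```

Emit:
drive_tool --pt "0 0 0 0 0 0" --pt "0 0 0 0 0 0" --pt "0 0 -0.5 0 0 0" --pt "0 0 -0.7 0 0 0" --pt "0 0 -0.7 0 0 0" --pt "0 0 -0.6 0 0 0" --pt "0.2 0.8 0 0 0 0" --pt "0.2 0.8 0 0 0 0" --pt "0.2 0.8 0 0 0 0" --pt "0.15 0.8 0 0 0 0" --pt "0.15 0.6 0 0 0 0" --pt "0 0 0 0 0 0" --pt "0 0 0 0 0 0" --gripper 0.55

```text
time: 56.35
tool_pos: [0.5807, 0.0158, 0.1939]
ee_rot: [-3.14, -0.0, 1.729]
wrist_force: [-0.3, -0.7, -0.4]
width: 0.0422
finger_force: 0.0
```

```bash
python3 - <<'E'
from h import *
s=snap('wrist'); r=captop(s,.086)
for q in r: print(hood(q[0]).round(4))
p=max(r,key=lambda q:q[0][1])[0]; go(p[0],p[1],.0595)
E
```

```text
top mean [5.906e-01 1.000e-04] circ [0.5917 0.    ] r_mm 35.0 1081 px (265.0, 203.5)
[0.0104 0.0204]
t 56.4 tcp [0.5806 0.0156 0.1942] [-3.1408e+00  1.0000e-04  1.7285e+00] w 0.0421
go: shift units [-0.42  0.19  3.37] turn [-0.01  0.    0.03]
```

Merged blob: one bottle seems to have been moved. Look.

```bash
python3 - <<'E'
from h import *
s=snap('wrist','w5.png')
E
```

```text
(no output)
```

View pics/w5.png

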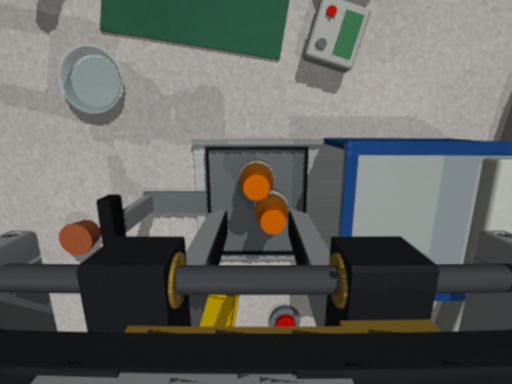

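```bash
python3 - <<'E'
from h import *
s=snap('wrist')
b,m,l=blobs(s,(5,150,90),(19,255,255),200)
q=[]
for v,u in np.argwhere(m>0):
    d=depth(s,u,v)
    if abs(d[2]-.086)<.004 and np.hypot(*hood(d))<.1: q.append((u,v))
q=np.array(q,np.float32)
_,lab,cen=cv2.kmeans(q,2,None,(3,50,.01),5,cv2.KMEANS_PP_CENTERS)
P=[]
for i in(0,1):
    k=q[lab.ravel()==i]; c,r=cv2.minEnclosingCircle(k); p=plane(s,*k.mean(0),.086); p2=plane(s,*c,.086); P.append(p); print(len(k),r,c,p.round(4),p2.round(4),hood(p).round(4))
print(np.linalg.norm(P[0]-P[1]))
p=max(P,key=lambda p:p[1]); go(p[0],p[1],.0595); p=min(P,key=lambda p:p[1]); go(p[0],p[1],.0595)
E
```

```text
561 13.60777759552002 (256.1208801269531, 186.60714721679688) [0.579  0.0171 0.086 ] [0.5791 0.0171 0.086 ] [0.0015 0.0391]
524 13.062686920166016 (272.7861633300781, 220.6318359375) [ 0.6036 -0.019   0.086 ] [ 0.6037 -0.0188  0.086 ] [ 0.0203 -0.0004]
0.04371680870656325
t 56.5 tcp [0.5808 0.0156 0.1946] [3.1414e+00 2.0000e-04 1.7283e+00] w 0.0422
go: shift units [ 0.05 -0.04  3.38] turn [0.   0.   0.02]
t 56.5 tcp [0.5808 0.0156 0.1946] [3.1414e+00 2.0000e-04 1.7283e+00] w 0.0422
go: shift units [-0.94  0.43  3.38] turn [0.   0.   0.02]
```

Emit:
drive_tool --pt "0.05 -0.04 0.6 0 0 0" --pt "0 0 0.7 0 0 0" --pt "0 0 0.7 0 0 0" --pt "0 0 0.6 0 0 0" --pt "0 0 0.4 0 0 0" --pt "0 0 0.3 0 0 0" --pt "0 0 0.05 0 0 0" --pt "0 0 0 0 0 0" --pt "0 0 0 0 0 0"

```text
time: 57.62
tool_pos: [0.5803, 0.0176, 0.0613]
ee_rot: [3.14, 0.001, 1.729]
wrist_force: [-0.2, -0.3, 0.2]
width: 0.0424
finger_force: 0.0
```

Emit:
drive_tool --pt "0 0 0 0 0 0" --pt "0 0 0 0 0 0" --pt "0 0 0 0 0 0" --pt "0 0 0 0 0 0" --gripper 0.675

```text
time: 58.12
tool_pos: [0.5794, 0.0176, 0.0603]
ee_rot: [-3.141, 0.0, 1.729]
wrist_force: [-0.4, -0.6, 1.1]
width: 0.0305
finger_force: 0.5
```

Emit:
drive_tool --pt "0 0 0 0 0 0" --pt "0 0 0 0 0 0" --pt "0 0 0 0 0 0" --gripper 0.681

```text
time: 58.5
tool_pos: [0.5794, 0.0176, 0.0603]
ee_rot: [-3.141, -0.0, 1.729]
wrist_force: [-1.5, 0.3, 1.0]
width: 0.0296
finger_force: 1.6
```

Emit:
drive_tool --pt "0 0 0 0 0 0" --pt "0 0 0 0 0 0" --pt "0 0 0 0 0 0" --gripper 0.683

```text
time: 58.88
tool_pos: [0.5796, 0.0177, 0.0602]
ee_rot: [3.141, 0.0, 1.729]
wrist_force: [-1.7, 0.6, 0.9]
width: 0.0299
finger_force: 4.2
```

Emit:
drive_tool --pt "0 0 0 0 0 0" --pt "0 0 0 0 0 0" --pt "0 0 0 0 0 0" --gripper 0.685

```text
time: 59.25
tool_pos: [0.5795, 0.0177, 0.0602]
ee_rot: [3.142, -0.0, 1.729]
wrist_force: [-1.3, 0.3, 0.6]
width: 0.0297
finger_force: 8.2
```

Emit:
drive_tool --pt "0 0 -0.05 0 0 0" --pt "0 0 -0.15 0 0 0" --pt "0 0 -0.3 0 0 0" --pt "0 0 -0.5 0 0 0" --pt "0 0 -0.6 0 0 0" --pt "0 0 -0.6 0 0 0" --pt "0 0 -0.4 0 0 0" --pt "0 0 -0.2 0 0 0" --pt "0 0 0 0 0 0"

```text
time: 60.38
tool_pos: [0.5797, 0.0176, 0.1726]
ee_rot: [3.141, 0.0, 1.729]
wrist_force: [-0.5, 0.0, -2.0]
width: 0.0297
finger_force: 8.2
```

```bash
python3 - <<'E'
from h import *
go(.47,-.323,.053)
s=snap('top'); D=[depth(s,u,v) for u in range(300,346,3) for v in range(172,222,3)]
print(np.median([d[2] for d in D]))
E
```

```text
t 60.38 tcp [0.5797 0.0176 0.1726] [3.1409e+00 3.0000e-04 1.7288e+00] w 0.0297
go: shift units [-7.98 -4.05  2.99] turn [0.01 0.   0.03]
0.005404376681781842
```

Emit:
drive_tool --pt "-0.2 -0.1 0 0 0 0" --pt "-0.4 -0.2 0 0 0 0" --pt "-0.6 -0.3 0 0 0 0" --pt "-0.6 -0.3 0 0 0 0" --pt "-0.6 -0.3 0 0 0 0" --pt "-0.6 -0.3 0 0 0 0" --pt "-0.6 -0.3 0 0 0 0" --pt "-0.6 -0.3 0 0 0 0" --pt "-0.6 -0.3 0 0 0 0" --pt "-0.6 -0.3 0 0 0 0" --pt "-0.6 -0.3 0 0 0 0" --pt "-0.6 -0.3 0 0 0 0" --pt "-0.6 -0.3 0 0 0 0" --pt "-0.5 -0.3 0 0 0 0" --pt "-0.3 -0.15 0 0 0 0" --pt "0 0 0 0 0 0" --pt "0 0 0 0 0 0" --pt "0 0 0 0 0 0"

```text
time: 62.68
tool_pos: [0.4702, -0.3231, 0.1723]
ee_rot: [3.141, -0.0, 1.73]
wrist_force: [0.5, -0.4, -1.0]
width: 0.0296
finger_force: 8.2
```

```bash
python3 - <<'E'
from h import *
s=snap('wrist','w6.png'); go(.47,-.323,.0532)
h=cv2.cvtColor(s['image'],cv2.COLOR_BGR2HSV); m=cv2.inRange(h,(22,120,60),(33,255,255)); m[235:]=0
P=np.array([depth(s,u,v) for v,u in np.argwhere(m>0)[::7]]); f=(abs(P[:,0]-.47)<.09)&(abs(P[:,1]+.283)<.09)
print(f.sum(),np.median(P[f,2]),np.percentile(P[f,2],[10,90])); hi=P[P[:,2]>.013]; print(hi.min(0),hi.max(0))
# reference: same statistic on bench-level known surfaces
E
```

```text
t 62.73 tcp [ 0.4703 -0.3232  0.1724] [3.1414 0.     1.73  ] w 0.0297
go: shift units [ 0.01 -0.01  2.98] turn [0.   0.   0.04]
2671 0.005138147124042036 [0.00413895 0.00615624]
[ 0.36268804 -0.38968091  0.01302689] [ 0.58101079 -0.17067508  0.35174445]
```

View pics/w6.png

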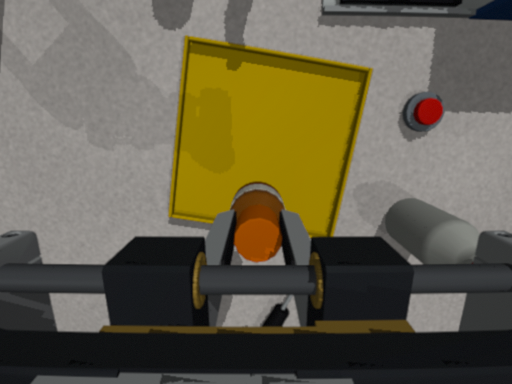

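Emit:
drive_tool --pt "0 0 0.3 0 0 0" --pt "0 0 0.5 0 0 0" --pt "0 0 0.6 0 0 0" --pt "0 0 0.5 0 0 0" --pt "0 0 0.4 0 0 0" --pt "0 0 0.3 0 0 0" --pt "0 0 0.2 0 0 0" --pt "0 0 0.1 0 0 0" --pt "0 0 0 0 0 0" --pt "0 0 0 0 0 0" --pt "0 0 0 0 0 0"

```text
time: 64.1
tool_pos: [0.4702, -0.3242, 0.0569]
ee_rot: [3.141, 0.001, 1.729]
wrist_force: [1.1, -0.2, -2.6]
width: 0.0299
finger_force: 8.2
```

Emit:
drive_tool --pt "0 0 0.03 0 0 0" --pt "0 0 0 0 0 0" --pt "0 0 0 0 0 0"

```text
time: 64.47
tool_pos: [0.4699, -0.3239, 0.0551]
ee_rot: [-3.142, 0.0, 1.729]
wrist_force: [-0.4, -0.3, -0.9]
width: 0.0296
finger_force: 8.2
```

Emit:
drive_tool --pt "0 0 0.03 0 0 0" --pt "0 0 0 0 0 0" --pt "0 0 0 0 0 0"

```text
time: 64.85
tool_pos: [0.4699, -0.3239, 0.0538]
ee_rot: [-3.142, 0.0, 1.729]
wrist_force: [-0.1, -0.6, -0.2]
width: 0.0295
finger_force: 8.2
```

Emit:
drive_tool --pt "0 0 0 0 0 0" --pt "0 0 0 0 0 0" --pt "0 0 0 0 0 0" --gripper 0.675

```text
time: 65.22
tool_pos: [0.4701, -0.324, 0.0541]
ee_rot: [3.141, 0.0, 1.729]
wrist_force: [-0.3, -0.3, 0.2]
width: 0.0305
finger_force: 0.0
```

Emit:
drive_tool --pt "0 0 0 0 0 0" --pt "0 0 0 0 0 0" --pt "0 0 0 0 0 0" --pt "0 0 -0.3 0 0 0" --pt "0 0 -0.6 0 0 0" --pt "0 0 -0.8 0 0 0" --pt "0 0 -0.8 0 0 0" --pt "0 0 -0.8 0 0 0" --pt "0 0 0 0 0 0" --pt "0 0 0 0 0 0" --gripper 0.55

```text
time: 66.47
tool_pos: [0.4696, -0.3236, 0.185]
ee_rot: [-3.141, -0.001, 1.729]
wrist_force: [-0.6, -0.5, -0.3]
width: 0.0424
finger_force: 0.0
```

```bash
python3 - <<'E'
from h import *
s=snap('wrist'); captop(s,.079); go(.603,-.019,.2)
E
```

```text
top mean [ 0.4701 -0.3242] circ [ 0.4701 -0.3241] r_mm 14.5 565 px (257.7225036621094, 189.34031677246094)
t 66.53 tcp [ 0.4693 -0.3233  0.1841] [-3.1397e+00 -2.1000e-03  1.7288e+00] w 0.0424
go: shift units [ 6.99  4.5  -0.39] turn [-0.02 -0.02  0.03]
```

Emit:
drive_tool --pt "0.5 0.3 0 0 0 0" --pt "0.7 0.45 0 0 0 0" --pt "0.7 0.45 0 0 0 0" --pt "0.7 0.45 0 0 0 0" --pt "0.7 0.45 0 0 0 0" --pt "0.7 0.45 0 0 0 0" --pt "0.7 0.45 0 0 0 0" --pt "0.7 0.45 0 0 0 0" --pt "0.7 0.45 0 0 0 0" --pt "0.7 0.45 0 0 0 0" --pt "0.2 0.15 0 0 0 0" --pt "0 0 0 0 0 0" --pt "0 0 0 0 0 0"

```text
time: 68.15
tool_pos: [0.6031, -0.0202, 0.1854]
ee_rot: [-3.14, 0.0, 1.728]
wrist_force: [-0.3, -0.2, 0.5]
width: 0.0419
finger_force: 0.0
```

```bash
python3 - <<'E'
from h import *
s=snap('wrist'); r=captop(s,.086); p=r[0][0]; go(p[0],p[1],.0595)
E
```

```text
top mean [ 0.604  -0.0192] circ [ 0.6041 -0.0194] r_mm 14.5 596 px (258.39166259765625, 189.57449340820312)
t 68.2 tcp [ 0.6032 -0.0202  0.1857] [-3.1410e+00  4.0000e-04  1.7273e+00] w 0.0423
go: shift units [0.02 0.03 3.15] turn [-0.01  0.    0.02]
```

Emit:
drive_tool --pt "0.02 0.03 0.6 0 0 0" --pt "0 0 0.7 0 0 0" --pt "0 0 0.7 0 0 0" --pt "0 0 0.5 0 0 0" --pt "0 0 0.4 0 0 0" --pt "0 0 0.2 0 0 0" --pt "0 0 0.03 0 0 0" --pt "0 0 0 0 0 0" --pt "0 0 0 0 0 0"

```text
time: 69.32
tool_pos: [0.6053, -0.0181, 0.0617]
ee_rot: [3.14, 0.001, 1.729]
wrist_force: [0.5, 0.7, 0.0]
width: 0.0422
finger_force: 0.0
```

Emit:
drive_tool --pt "0 0 0 0 0 0" --pt "0 0 0 0 0 0" --pt "0 0 0 0 0 0" --pt "0 0 0 0 0 0" --gripper 0.675

```text
time: 69.82
tool_pos: [0.6045, -0.0181, 0.0607]
ee_rot: [-3.141, 0.0, 1.729]
wrist_force: [-1.1, -0.9, 0.9]
width: 0.0304
finger_force: 0.4
```

Emit:
drive_tool --pt "0 0 0 0 0 0" --pt "0 0 0 0 0 0" --pt "0 0 0 0 0 0" --gripper 0.681

```text
time: 70.2
tool_pos: [0.6046, -0.0181, 0.0606]
ee_rot: [-3.141, 0.0, 1.729]
wrist_force: [-0.2, -0.4, 0.4]
width: 0.0296
finger_force: 2.2
```

Emit:
drive_tool --pt "0 0 0 0 0 0" --pt "0 0 0 0 0 0" --pt "0 0 0 0 0 0" --gripper 0.683

```text
time: 70.58
tool_pos: [0.6047, -0.0181, 0.0607]
ee_rot: [3.142, 0.0, 1.729]
wrist_force: [-0.7, 0.1, 0.7]
width: 0.0296
finger_force: 5.0
```

Emit:
drive_tool --pt "0 0 0 0 0 0" --pt "0 0 0 0 0 0" --pt "0 0 0 0 0 0" --gripper 0.685

```text
time: 70.95
tool_pos: [0.6047, -0.0181, 0.0606]
ee_rot: [3.142, 0.0, 1.729]
wrist_force: [0.3, -0.2, -0.3]
width: 0.0294
finger_force: 8.8
```

Emit:
drive_tool --pt "0 0 -0.05 0 0 0" --pt "0 0 -0.15 0 0 0" --pt "0 0 -0.3 0 0 0" --pt "0 0 -0.5 0 0 0" --pt "0 0 -0.6 0 0 0" --pt "0 0 -0.6 0 0 0" --pt "0 0 -0.4 0 0 0" --pt "0 0 -0.2 0 0 0" --pt "0 0 0 0 0 0"

```text
time: 72.08
tool_pos: [0.6049, -0.0181, 0.1731]
ee_rot: [3.141, 0.0, 1.729]
wrist_force: [0.9, -0.1, -1.5]
width: 0.0303
finger_force: 8.7
```

Emit:
drive_tool --pt "-0.3 0 0 0 0 0" --pt "-0.5 -0.1 0 0 0 0" --pt "-0.5 -0.3 0 0 0 0" --pt "-0.5 -0.4 0 0 0 0" --pt "-0.5 -0.5 0 0 0 0" --pt "-0.5 -0.5 0 0 0 0" --pt "-0.5 -0.5 0 0 0 0" --pt "-0.5 -0.5 0 0 0 0" --pt "-0.5 -0.5 0 0 0 0" --pt "-0.4 -0.5 0 0 0 0" --pt "-0.2 -0.3 0 0 0 0" --pt "-0.1 -0.1 0 0 0 0" --pt "0 0 0 0 0 0" --pt "0 0 0 0 0 0" --pt "0 0 0 0 0 0"

```text
time: 73.95
tool_pos: [0.4706, -0.2415, 0.1726]
ee_rot: [3.142, -0.0, 1.73]
wrist_force: [0.4, 0.1, -0.4]
width: 0.0298
finger_force: 8.7
```

```bash
python3 - <<'E'
from h import *
go(.47,-.243,.0542)
s=snap('wrist'); captop(s,.079)
E
```

```text
t 73.95 tcp [ 0.4706 -0.2415  0.1726] [ 3.1416e+00 -1.0000e-04  1.7300e+00] w 0.0298
go: shift units [-0.04 -0.02  2.96] turn [ 0.   -0.    0.04]
top mean [ 0.4656 -0.3225] circ [ 0.4699 -0.3233] r_mm 8.0 150 px (244.9423065185547, 262.0)
```

Emit:
drive_tool --pt "0 0 0.3 0 0 0" --pt "0 0 0.5 0 0 0" --pt "0 0 0.6 0 0 0" --pt "0 0 0.5 0 0 0" --pt "0 0 0.4 0 0 0" --pt "0 0 0.3 0 0 0" --pt "0 0 0.2 0 0 0" --pt "0 0 0.1 0 0 0" --pt "0 0 0.03 0 0 0" --pt "0 0 0 0 0 0" --pt "0 0 0 0 0 0" --pt "0 0 0 0 0 0"

```text
time: 75.5
tool_pos: [0.4704, -0.2422, 0.0558]
ee_rot: [3.141, 0.0, 1.729]
wrist_force: [1.1, -0.4, -1.3]
width: 0.0295
finger_force: 8.7
```

Emit:
drive_tool --pt "0 0 0.03 0 0 0" --pt "0 0 0 0 0 0" --pt "0 0 0 0 0 0"

```text
time: 75.88
tool_pos: [0.4702, -0.242, 0.0542]
ee_rot: [-3.141, -0.0, 1.729]
wrist_force: [0.9, -0.5, -1.5]
width: 0.0297
finger_force: 8.7
```

Emit:
drive_tool --pt "0 0 0 0 0 0" --pt "0 0 0 0 0 0" --pt "0 0 0 0 0 0" --gripper 0.675

```text
time: 76.25
tool_pos: [0.4702, -0.2421, 0.0544]
ee_rot: [3.142, 0.0, 1.729]
wrist_force: [0.4, -0.0, -0.1]
width: 0.0309
finger_force: 0.2
```

Emit:
drive_tool --pt "0 0 0 0 0 0" --pt "0 0 0 0 0 0" --pt "0 0 0 0 0 0" --pt "0 0 -0.3 0 0 0" --pt "0 0 -0.6 0 0 0" --pt "0 0 -0.8 0 0 0" --pt "0 0 -0.8 0 0 0" --pt "0 0 -0.8 0 0 0" --pt "0 0 0 0 0 0" --pt "0 0 0 0 0 0" --gripper 0.55

```text
time: 77.5
tool_pos: [0.4698, -0.2418, 0.1854]
ee_rot: [-3.141, -0.001, 1.729]
wrist_force: [0.0, 0.6, -1.0]
width: 0.0425
finger_force: 0.0
```

```bash
python3 - <<'E'
from h import *
s=snap('wrist'); captop(s,.079)
s=snap('scene'); cv2.imwrite('pics/s3.png',cv2.resize(s['image'][110:330,90:430],(773,500)))
E
```

```text
top mean [ 0.4703 -0.2431] circ [ 0.4703 -0.243 ] r_mm 14.7 568 px (257.5740661621094, 189.8086395263672)
top mean [ 0.4697 -0.3218] circ [ 0.4701 -0.3234] r_mm 14.6 426 px (246.4664764404297, 256.6228942871094)
```

View pics/s3.png

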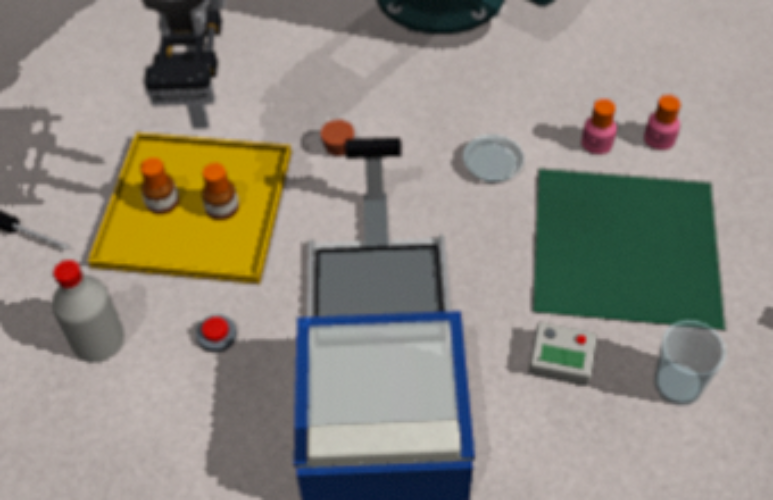

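```bash
python3 -c "from h import *; print(close_job())"
```

```text
the job is handed in; nothing more can be done
None
```

The job is handed in at about 78 s: both bottles (only two were present) stand upright in the yellow tray, the shuttle is out to within about 1 mm, and the lamp button was held about 2 s. `close_job` returned no verdict. One bottle was knocked aside mid-run, but it stayed upright on the shuttle.

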